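# Tip the tea bricks out of the rack and feed them into the caddy

### The job

Turn the clamp knob fully to free the hold-down strap and slide the strap all the way back off the tea bricks; then press down the far end of each brick so that its near end tips up, take it and feed it end first through the neck into the steel caddy until every brick is inside. When the rack is empty, slide the strap fully home and turn the clamp knob fully back to lock it; leave the caddy upright on the table and the glasses, teapot, sugar tin and spoon cup where they stand.

Things in the scene. Friction and masses are not known exactly. Their poses are not given: they have to be found in the camera images.
- rack: Wooden tea-brick rack fixed to the table, 218 mm deep (x), 310 mm wide (y), 58 mm high. Origin on the table under the middle of the row of four pockets; x points along the bricks away from the robot (within 9 degrees), y along the row, z up. A flat deck at z = 58 mm fills x = -150 to -54.5 mm; the pockets, x = -54.5 to +55.5 mm, end at a 12 mm far wall.
- pockets (a point): Middle of the row of pockets, level with the rack's top (z = 58 mm), axes as the rack's; right above the tipping edge. Four pockets 42 mm wide centred at y = -75, -25, 25, 75 mm, some empty, parted by 8 mm ribs. Ribs, deck and far wall are level with the brick tops. Below, a ledge 20 mm down at x < 0 carries the bricks; at x > 0 is an empty well 50.5 mm deep.
- strap (a joint): Slide (m) of the steel hold-down strap, 28 mm wide in rack x, 254 mm long in y, lying 3 mm above the bricks' near ends so they cannot tip. 0 = home (rack x -50 to -22 mm); grows as it slides towards the robot (rack -x) to its stop at 0.085. Friction about 2 N, stays where left. The toe of the locked clamp stops it after about 6 mm.
- strap_handle (a point): Upright steel pull tab on the strap's +y end: 12 mm thick (rack x), 38 mm wide (rack y), 30 mm high. The point lies on its middle plane, 12 mm below its top and 18 mm above its foot on the strap (top z = 96 mm, foot z = 66 mm). Moves with the strap.
- clamp (a joint): Angle (rad) of the clamp knob at the rack's -y end, vertical axis. 0 = locked: grip bar along rack y, a short steel toe under the bar points diagonally to +x +y and blocks the strap's corner. Turns clockwise seen from above to 1.57 = free: bar along rack x, toe pointing to +x -y, off the strap. End stops at both ends. Friction 0.06 N m; stays where left.
- clamp_grip (a point): On the clamp knob's axis, at the height to grip: a black bar 54 mm long, 14 mm thick, 26 mm high, its top 10 mm above this point (top z = 94 mm, foot z = 68 mm). Site axes turn with the knob: x across the bar's thickness, y along the bar (both as the rack's when locked).
- caddy: Loose square stainless steel tea caddy, 150 x 150 mm, 195 mm high overall, 0.95 kg, open at the top through a narrow neck. Origin at the centre of its underside, z up. Its shoulder is 170 mm high; the hollow inside is 140 x 140 mm; its floor rises from 6 mm at the sides to a 37 mm high ridge along the middle (y), so that bricks topple aside.
- caddy_mouth (a point): Centre of the neck's rim, 195 mm above the caddy's underside. The neck is a square hole 66 x 66 mm (76 mm outside, sides along the caddy's x and y), 31 mm deep, above the wider hollow: a brick goes through only end first and steeply inclined.
- brick1: Pressed tea brick (absent in some starts), brown slab 100 x 38 x 20 mm (x, y, z), 70 to 110 g. Origin at its underside's centre. Starts flush in a pocket, axes as the rack's, its middle 2.5 mm to the robot's side of the tipping edge. Pressed down 10 to 15 mm about 30 mm beyond the edge, over the well, it tips and stays at about 40 degrees, +x end down, near end some 28 mm above the rack top.
- brick2: Pressed tea brick (absent in some starts), brown slab 100 x 38 x 20 mm (x, y, z), 70 to 110 g. Origin at its underside's centre. Starts flush in a pocket, axes as the rack's, its middle 2.5 mm to the robot's side of the tipping edge. Pressed down 10 to 15 mm about 30 mm beyond the edge, over the well, it tips and stays at about 40 degrees, +x end down, near end some 28 mm above the rack top.
- brick3: Pressed tea brick (absent in some starts), brown slab 100 x 38 x 20 mm (x, y, z), 70 to 110 g. Origin at its underside's centre. Starts flush in a pocket, axes as the rack's, its middle 2.5 mm to the robot's side of the tipping edge. Pressed down 10 to 15 mm about 30 mm beyond the edge, over the well, it tips and stays at about 40 degrees, +x end down, near end some 28 mm above the rack top.
- brick4: Pressed tea brick (absent in some starts), brown slab 100 x 38 x 20 mm (x, y, z), 70 to 110 g. Origin at its underside's centre. Starts flush in a pocket, axes as the rack's, its middle 2.5 mm to the robot's side of the tipping edge. Pressed down 10 to 15 mm about 30 mm beyond the edge, over the well, it tips and stays at about 40 degrees, +x end down, near end some 28 mm above the rack top.
- glass1: Clear tea glass, 60 mm wide, 88 mm high; a bystander to be left alone. Origin at the centre of its underside.
- glass2: Clear tea glass, 60 mm wide, 88 mm high; a bystander to be left alone. Origin at the centre of its underside.
- glass3: Clear tea glass, 60 mm wide, 88 mm high; a bystander to be left alone. Origin at the centre of its underside.
- teapot: Green teapot, 130 mm wide without spout and handle, 126 mm high; a bystander to be left alone. Origin at the centre of its underside.
- sugar_tin: Round steel sugar tin with a clip-on lid, 100 mm wide, 106 mm high; a bystander to be left alone. Origin at the centre of its underside.
- spoon_cup: Red plastic cup with spoons, 72 mm wide, 165 mm high with the spoons; a bystander to be left alone. Origin at the centre of its underside.
There are look-alikes about, which are no part of the job. Leave any blue look-alike of the brick1 alone. Leave any green look-alike of the brick4 alone.

How it is judged:
By the outcome, as a careful person would: the job done as asked, in the order asked, and still so for the second after the job is handed in, with the robot touching nothing.
Of brick1, brick2, brick3, brick4 only 3 to 4 are there at a start; the rules pass over those that are not, and their reading is None.
At some moment in a run one of caddy may be knocked a few centimetres aside while the robot is not near it.
It also fails if it takes over 210 s, if anything falls off the work surface, if the arm or the gripper's body presses on something with over 40 N, if the wrist force passes 120 N, or if a joint passes its speed limit or range.

### The arm

A 7-joint arm with a two-finger parallel gripper is mounted at the origin on the work surface. World frame = base frame: x ahead of the robot, y to its left, z up, the work surface at z = 0. Lengths are in m, angles in rad, forces in N, time in s.
With the tool pointing down it reaches from about 0.425 to 0.8 m from the base axis. Payload 8.3 kg.
Tool frame: the origin (TCP) lies at the very end of the fingers, on their centre line; the grasp point (between the pads) lies 19 mm behind it (bot.grasp_offset is the distance from the TCP to the grasp point, in m); z points along the fingers, y is the line along which they close (so a half turn about z gives the same grasp; the last joint's range is limited). The gripper opens to 85 mm and grips with 20 to 120 N. Pads are 22 mm wide; open, the fingers measure 114 mm over their backs; the gripper's body (76 mm by 85 mm) begins 54 mm behind the grasp point. The pads swing forward as they close: fully open they stand 13 mm farther back than shut.
Start: joints at [-1.184, 0.383, 0.016, 1.37, -0.006, 1.388, -0.046], TCP at [0.272, 0.563, 0.231] pointing down, gripper open.
Joint ranges: [-2.95, 2.95], [-0.25, 2.06], [-1.52, 1.56], [0.18, 2.33], [-1.44, 4.58], [0.02, 2.06], [-3.01, 3.01]. Speed limits (rad/s): [2.39, 2.39, 3.01, 3.01, 3.14, 3.14, 3.14].

### API

Orientations are given as a rotation vector (axis times angle).
In Python, from cell import bot, imaging, spot_in gives the robot as it stands.
- The arm moves only by the tool drive_tool, never from a script. Its argument "steps" is text: rows parted by semicolons, each of 5 numbers parted by spaces: the shift along the tool's x, y, z in mm, then the turn about the tool's z in rad, then the closure in counts, from 0 (fully open) to 255 (shut). A call has 1 to 8 rows; each row shifts and turns the commanded pose from where the row before left it, along the tool's axes as they then stand; what a row does not reach is not made up. A row lasts 1/10 s, in which the tool goes at most 50 mm and 8.59 degrees, less where a joint would pass 70% of its speed; a pose out of reach is approached as far as the arm can. A call is refused whole if a number of a shift passes 50 or a number of a turn 0.15, either way. A call with a gripper value outside its range is refused whole. The fingers move at their own pace and stop on an object; "newtons" is the grip in N (left out, the last holds). Time passes only in rows, so rows that do not move let the fingers close. It gives the time, the measured TCP pose, the force, the opening and the grip force at its end, in the units of the state.
- bot.sense(): the state, without advancing time (a new reading comes with each control period).
- imaging.snapshot(name): name is "scene" or "top" or "wrist"; returns the picture (420x560x3 uint8, red, green, blue); there is no depth.
- imaging.camera_info(name): a dict with "fx", "fy", "cx", "cy" (pixels), "world_to_cam" (4x4, takes a point from world to camera coordinates); the wrist camera has in their place "hand_eye" (4x4, takes a point from camera to tool coordinates, whose origin is the TCP and whose axes are the flange's). Camera axes: x right, y up, looking along -z (the intrinsics and any distortion apply to the point x, -y, -z); pixel columns grow to the right and rows downward; lengths in m; the calibration is good to about 2 mm. A picture is of the moment at which its call begins: read the wrist's pose just before it. camera_info takes no time and is no camera call.
- bot.hand_in(): hands the job in; it is judged then, once.
Trained networks look in the newest picture that a camera, given by its name, has taken for a name from the list of things; names that differ only in an ending like _2 or _b are one class to them, and where a whole thing is asked for, a point or a joint stands for the part that bears it (a point fixed in the world has none). Each returns a list of dicts, best first, with "conf" (0 to 1); they miss things now and then, are a little off and sometimes report something else, mostly with a low value. They report only what shows in the picture. A call takes as long as a camera call. They do not tell look-alikes from the thing itself.
- spot_in(name, camera): "centre" ([x, y, z] in m, in world coordinates, good to about 4 mm: the middle of the surface that is visible of it).
The state is a dict: "time_s": time; "q": joint angles; "dq": joint speeds; "tau": joint torques, N m; "position": TCP position; "eef_rot": TCP orientation; "force": force on the tool from outside, world axes, zero at the start; "torque": the same for the moment, N m; "grip_width": finger opening in m; "gripper_force": force on a finger pad.
Only numpy, scipy, OpenCV 4.12 (cv2) and the standard library are available. Lean on these libraries where they do the work, as an engineer would, in place of code of your own. Each camera call takes 0.05 s, during which the arm holds its last target. There are 200 camera calls.

## Working session

There is one attempt and no reset: what is moved stays moved. The work goes in short steps, Python scripts to look and compute and a tool call to move; the robot and the scene stay as the last step left them, time stands still between calls to the robot, and variables do not carry over. Pictures are saved under pics/ and viewed, at most 14 in all, crops included, and the job is handed in when it is done.

Besides the shell and the picture viewer there is one more tool, called after "Request:" as name(argument=value, ...) on one line, values as JSON. drive_tool: Moves the arm, as the interface text tells. Its arguments: {"type":"object","properties":{"steps":{"type":"string"},"newtons":{"type":"number"}},"required":["steps"]}

```bash
ls; mkdir -p pics
python3 - <<'E'
from cell import bot, imaging, spot_in
import cv2
for n in ["scene","top"]:
    im=imaging.snapshot(n); cv2.imwrite(f"pics/{n}0.png",im[:,:,::-1])
    for t in ["rack","strap_handle","clamp_grip","caddy","caddy_mouth","brick1","brick4","teapot","glass1","sugar_tin","spoon_cup"]:
        print(n,t,[(d["centre"] if not hasattr(d["centre"],"round") else d["centre"].round(3).tolist(),round(d["conf"],2)) for d in spot_in(t,n)][:6])
print(bot.sense())
print(bot.grasp_offset)
for n in ["scene","top","wrist"]: print(imaging.camera_info(n))
E
```

```text
pics
scene rack [([0.5458, -0.1193, 0.0574], 0.59)]
scene strap_handle [([0.5477, -0.0968, 0.0639], 0.73), ([0.7495, 0.11, 0.0594], 0.48), ([0.7709, 0.011, 0.0566], 0.35)]
scene clamp_grip [([0.5391, -0.2615, 0.0806], 0.53)]
scene caddy [([0.5237, 0.3251, 0.1688], 0.68)]
scene caddy_mouth [([0.5229, 0.322, 0.1679], 0.79)]
scene brick1 [([0.6327, 0.0877, 0.0194], 0.92), ([0.6079, -0.1991, 0.0526], 0.65), ([0.5985, -0.1068, 0.0595], 0.57), ([0.3279, -0.2225, 0.0221], 0.54), ([0.593, -0.0596, 0.0591], 0.51)]
scene brick4 [([0.6327, 0.0877, 0.0194], 0.92), ([0.6079, -0.1991, 0.0526], 0.65), ([0.5985, -0.1068, 0.0595], 0.57), ([0.3279, -0.2225, 0.0221], 0.54), ([0.593, -0.0596, 0.0591], 0.51)]
scene teapot [([0.4934, -0.4012, 0.0779], 0.56)]
scene glass1 [([0.7444, 0.1113, 0.0615], 0.87), ([0.7669, 0.0085, 0.059], 0.73), ([0.7745, -0.1729, 0.0629], 0.58), ([0.5237, 0.3249, 0.1675], 0.45)]
scene sugar_tin [([0.661, -0.4072, 0.0885], 0.93)]
scene spoon_cup [([0.7375, 0.2346, 0.0761], 0.58)]
top rack [([0.52, -0.1481, 0.0554], 0.9)]
top strap_handle [([0.5473, -0.1168, 0.0666], 0.94)]
top cl
[... 2041 characters left out ...]
 array([[ 0.00747916, -0.99984095,  0.01619069, -0.08841245],
       [ 0.989997  ,  0.00968482,  0.14075561, -0.5619277 ],
       [-0.14089003,  0.014976  ,  0.98991198, -1.35548604],
       [ 0.        ,  0.        ,  0.        ,  1.        ]])}
{'fx': 332.6682251403686, 'fy': 332.6682251403686, 'cx': 277.856984787579, 'cy': 214.8394734893299, 'hand_eye': array([[-2.63689297e-04,  9.46758178e-01,  3.21945465e-01,
         8.45656903e-02],
       [ 9.99999949e-01,  3.08396100e-04, -8.78634723e-05,
        -1.19529230e-03],
       [-1.82472187e-04,  3.21945425e-01, -9.46758211e-01,
        -1.43437150e-01],
       [ 0.00000000e+00,  0.00000000e+00,  0.00000000e+00,
         1.00000000e+00]])}
```

View pics/top0.png

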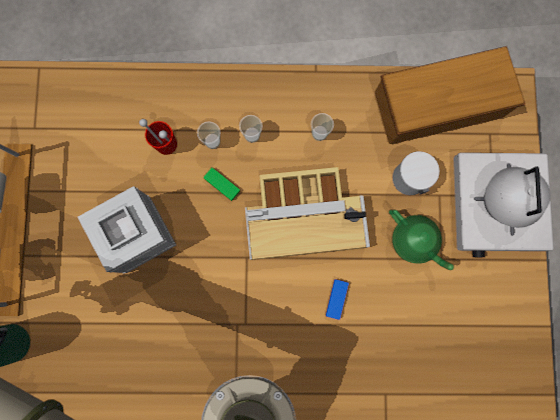

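View pics/scene0.png

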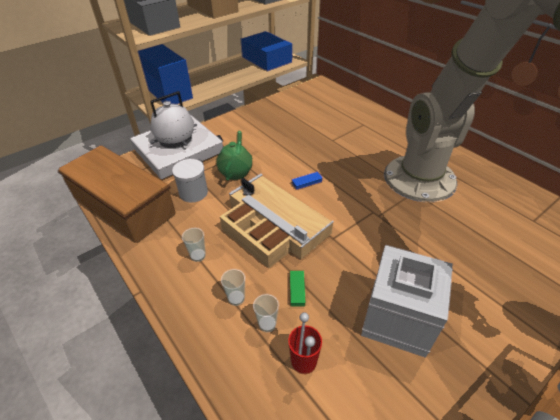

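Top: three brown bricks in the rack at (272,193), (291,191) and (327,188), with the pocket at (310,189) empty. The strap tab is at (258,213), the clamp bar at (355,213) and the caddy neck at (121,227). Brick look-alikes are green (222,184) and blue (338,299), and both lie on the table; the real ones are the brown ones in the rack.

```bash
cat > h.py <<'E'
import numpy as np, cv2
from cell import bot, imaging, spot_in
from scipy.spatial.transform import Rotation as R
def cam(n,s=None):
    """intrinsics, world_to_cam"""
    c=imaging.camera_info(n)
    if n!="wrist": return c,c["world_to_cam"]
    s=s or bot.sense(); T=np.eye(4); T[:3,:3]=R.from_rotvec(s["eef_rot"]).as_matrix(); T[:3,3]=s["position"]
    return c,np.linalg.inv(T@c["hand_eye"])
def ray(n,u,v,z,s=None):
    """pixel -> world point on the plane z"""
    c,W=cam(n,s); d=np.array([(u-c["cx"])/c["fx"],-(v-c["cy"])/c["fy"],-1]); C=np.linalg.inv(W)
    d=C[:3,:3]@d; o=C[:3,3]; return o+d*(z-o[2])/d[2]
def pix(n,p,s=None):
    c,W=cam(n,s); q=W@np.append(p,1); return np.array([c["cx"]-c["fx"]*q[0]/q[2],c["cy"]+c["fy"]*q[1]/q[2]])
def crop(im,u0,v0,u1,v1,k,name):
    a=cv2.resize(im[v0:v1,u0:u1],None,fx=k,fy=k,interpolation=cv2.INTER_CUBIC); cv2.imwrite("pics/"+name+".png",a[:,:,::-1])
E
python3 - <<'E'
from h import *
im=cv2.imread("pics/top0.png")[:,:,::-1]
crop(im,235,155,380,270,5,"rackcrop"); crop(im,70,180,180,280,5,"cadcrop")
E
```

```text
(no output)
```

View pics/rackcrop.png

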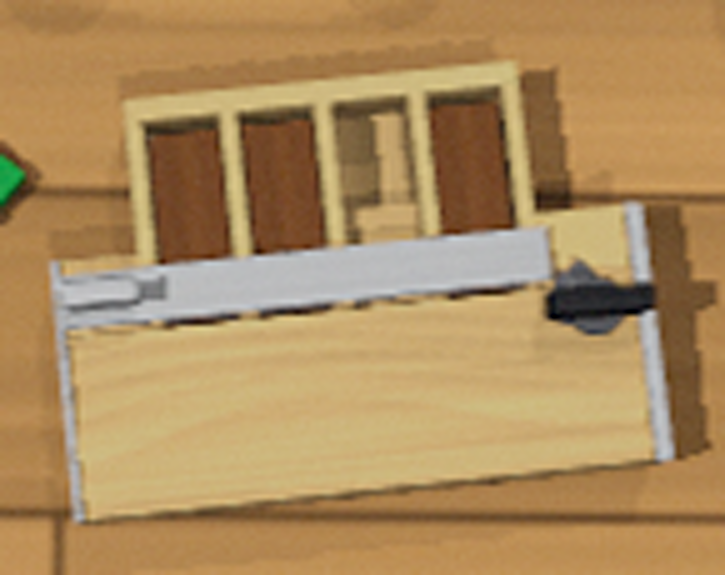

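View pics/cadcrop.png

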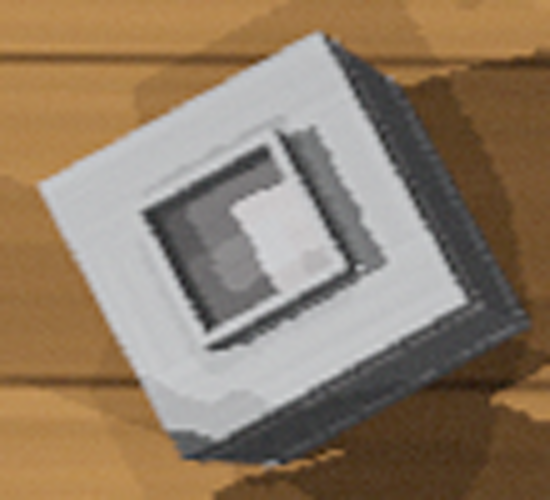

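Rack crop: the far wall's outer corners are at crop (127,102) and (517,64), and the deck front corners at (78,521) and (672,460). The caddy's shoulder corners are at (40,185), (322,33), (468,302) and (183,458).

Run:
```python
from h import *
g=lambda u,v,z,o:ray("top",o[0]+u/5,o[1]+v/5,z)
o=(235,155)
P=[g(127,102,.058,o),g(517,64,.058,o),g(78,521,.058,o),g(660,461,.058,o)]
for p in P: print(p.round(4))
print("wall len",np.linalg.norm(P[0]-P[1]),"front",np.linalg.norm(P[2]-P[3]))
for a,b in((0,1),(2,3)):
    d=P[a]-P[b]; print("yaw",np.degrees(np.arctan2(-d[0],d[1])))
# brick/pocket edges along pocket lines: rib edges at mid line
d=(P[0]-P[1]);d/=np.linalg.norm(d);yaw=np.arctan2(-d[0],d[1])
m=(P[0]+P[1])/2; M=(P[2]+P[3])/2; ex=np.array([np.cos(yaw),np.sin(yaw),0]);
print("yaw",yaw,"origin from wall",m-ex*.0675,"from front",M+ex*.15, "depth",np.dot(m-M,ex))
# strap corners, handle, knob at z 61..66,94
for n,u,v,z in[("tabtop c",98,292,.096),("bar l",548,302,.094),("bar r",655,297,.094),("strap fr",548,230,.066),("strap nr",548,287,.066)]: print(n,g(u,v,z,o).round(4))
o=(70,180)
S=np.array([g(u,v,.170,o) for u,v in((40,185),(322,33),(468,302),(183,458))])
N=np.array([g(u,v,.195,o) for u,v in((143,210),(278,130),(353,265),(208,345))])
for Q in(S,N):
    print("caddy",Q.mean(0).round(4),[round(float(np.linalg.norm(Q[i]-Q[i-1])),4) for i in range(4)],[round(float(np.degrees(np.arctan2(*(Q[i]-Q[i-1])[1::-1]))%90),1) for i in range(4)])
```

```text
[ 0.6401 -0.0231  0.058 ]
[ 0.6628 -0.229   0.058 ]
[ 0.4203 -0.0009  0.058 ]
[ 0.4537 -0.3017  0.058 ]
wall len 0.207106616282847 front 0.30263337190583894
yaw 6.286679491641486
yaw 6.336436203166027
yaw 0.10972325614674727 origin from wall [ 0.58435312 -0.13345938  0.058     ] from front [ 0.58606036 -0.13487018  0.058     ] depth 0.21595751032038205
tabtop c [ 0.5343 -0.0109  0.096 ]
bar l [ 0.5316 -0.2395  0.094 ]
bar r [ 0.5347 -0.2941  0.094 ]
strap fr [ 0.5729 -0.2436  0.066 ]
strap nr [ 0.543  -0.2433  0.066 ]
caddy [0.4855 0.303  0.17  ] [0.1483, 0.1499, 0.1488, 0.15] [30.2, 29.9, 30.2, 29.7]
caddy [0.4859 0.2995 0.195 ] [0.0708, 0.0717, 0.0735, 0.0752] [28.2, 32.2, 31.0, 30.1]
```

Rack origin is about (0.585, -0.134), yaw 0.11. Caddy is about (0.486, 0.302), yaw 30° mod 90. First I turn the tool across the knob bar and rise.

Request:
drive_tool(steps="0 0 -10 0.144 0;0 0 -10 0.144 0;0 0 -10 0.144 0;0 0 -10 0.144 0;0 0 -10 0.144 0;0 0 -10 0.144 0;0 0 0 0.144 0;0 0 0 0 0", newtons=40)

```text
time_s: 2.0
position: [0.2717, 0.563, 0.2916]
eef_rot: [-2.095, -2.341, -0.001]
force: [-1.0, 0.6, -0.2]
grip_width: 0.0852
gripper_force: 0.0
```

```bash
cat >> h.py <<'E'
O=np.array([.585,-.134,0]); YAW=.110
def rack(x,y,z): c,s=np.cos(YAW),np.sin(YAW); return O+[c*x-s*y,s*x+c*y,z]
def go(p,yaw=None,s=None):
    """mm along tool axes from measured TCP to p, and turn about tool z to bring tool x to yaw"""
    s=s or bot.sense(); M=R.from_rotvec(s["eef_rot"]).as_matrix(); a=np.arctan2(M[1,0],M[0,0])
    d=(M.T@(np.array(p)-s["position"])*1000).round(1)
    t=None if yaw is None else round(float(-((yaw-a+np.pi)%(2*np.pi)-np.pi)),4)
    print("pos",s["position"].round(4),"yaw",round(float(a),4),"t",round(s["time_s"],1),"-> shift",d,"turn",t,"tilt",round(float(M[2,2]),4),"F",s["force"].round(1),"w",round(s["grip_width"],4))
E
python3 -c "
from h import *
import numpy as np
go([.533,-.267,.2],YAW+np.pi/2)"
```

```text
pos [0.2717 0.563  0.2916] yaw 1.6815 t 2.0 -> shift [-853.8  168.    91.3] turn 0.0007 tilt -1.0 F [-1.   0.6 -0.2] w 0.0852
```

Request:
drive_tool(steps="-25 15 0 0 0;-47 20 0 0 0;-47 20 0 0 0;-47 20 0 0 0;-47 20 0 0 0;-47 20 0 0 0;-47 20 0 0 0;-47 20 0 0 0")

```text
time_s: 2.8
position: [0.4624, 0.2332, 0.2913]
eef_rot: [-2.086, -2.349, -0.0]
force: [0.8, 0.8, 0.0]
grip_width: 0.085
gripper_force: 0.0
```

Request:
drive_tool(steps="-47 13 0 0 0;-47 0 0 0 0;-47 0 0 0 0;-47 0 0 0 0;-47 0 0 0 0;-40 0 10 0 0;-30 0 10 0 0;0 0 0 0 0")

```text
time_s: 3.6
position: [0.5081, -0.0719, 0.2702]
eef_rot: [-2.096, -2.34, 0.004]
force: [0.3, 0.3, -0.6]
grip_width: 0.0856
gripper_force: 0.0
```

```bash
python3 -c "
from h import *
s=bot.sense();go([.533,-.267,.2],YAW+np.pi/2,s)
im=imaging.snapshot('wrist');cv2.imwrite('pics/w1.png',im[:,:,::-1])
for n in ['clamp_grip','strap_handle','rack','brick1']: print(n,[(np.round(d['centre'],4),round(d['conf'],2)) for d in spot_in(n,'wrist')])
for n,p in [('knob',rack(-.066,-.126,.094)),('tab',rack(-.036,.127,.096)),('c1',rack(.0675,-.1,.058)),('c2',rack(.0675,.1,.058)),('f1',rack(-.15,-.155,.058))]: print(n,pix('wrist',p,s).round(1))
"
```

```text
pos [ 0.5081 -0.0719  0.2702] yaw 1.6805 t 3.6 -> shift [-196.6    3.6   70.5] turn -0.0003 tilt -1.0 F [ 0.3  0.3 -0.6] w 0.0856
clamp_grip []
strap_handle [(array([ 0.5452, -0.0951,  0.0647]), 0.62)]
rack [(array([ 0.5168, -0.122 ,  0.0619]), 0.85), (array([ 0.5359, -0.2583,  0.0856]), 0.29)]
brick1 [(array([ 0.3204, -0.2263,  0.0177]), 0.95), (array([ 0.5926, -0.1043,  0.0561]), 0.74), (array([0.6254, 0.0826, 0.0229]), 0.71), (array([ 0.5907, -0.051 ,  0.0599]), 0.62), (array([ 0.6076, -0.2023,  0.0551]), 0.56)]
knob [283.1 351.1]
tab [316.7 131. ]
c1 [389.1 314.1]
c2 [409.4 154. ]
f1 [218.6 349.4]
```

```bash
python3 -c "
import cv2
im=cv2.imread('pics/w1.png')
cv2.imwrite('pics/w1c.png',cv2.resize(im[110:400,170:450],None,fx=2,fy=2,interpolation=cv2.INTER_CUBIC))"
```

```text
(no output)
```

View pics/w1c.png

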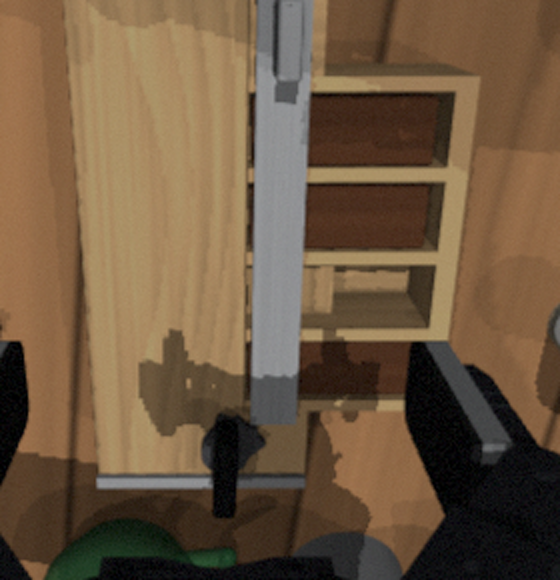

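Wrist crop: the bar centre is at crop (226,470), i.e. px (283,345), which fits the prediction within a few mm. The bricks sit at pockets +75, +25 and -75, and the pocket at -25 is empty. Going to the knob.

```bash
python3 -c "
from h import *
print(ray('wrist',283,345,.094)-rack(-.0663,-.123,.094)); go(rack(-.0663,-.123,.072),YAW+np.pi/2)"
```

```text
[ 2.71354422e-03  1.26220748e-02 -2.77555756e-17]
pos [ 0.5095 -0.0648  0.2714] yaw 1.6878 t 3.9 -> shift [-2.001e+02 -2.000e-01  1.993e+02] turn 0.007 tilt -1.0 F [ 0.3 -0.7 -0.3] w 0.0856
```

Request:
drive_tool(steps="-40 0 20 0.007 105;-40 0 20 0 105;-40 0 20 0 105;-40 0 20 0 105;-30 0 20 0 105;-10 0 10 0 105;0 0 0 0 105;0 0 0 0 105")

```text
time_s: 4.65
position: [0.5315, -0.2634, 0.1617]
eef_rot: [-2.097, -2.338, -0.001]
force: [0.4, 0.4, 0.1]
grip_width: 0.0499
gripper_force: 0.0
```

```bash
python3 -c "
from h import *
go(rack(-.0663,-.123,.072),YAW+np.pi/2); s=bot.sense()
im=imaging.snapshot('wrist');crop(im,170,180,450,420,2,'w2')
print(pix('wrist',rack(-.0663,-.123,.094),s),pix('wrist',rack(-.0663,-.15,.094),s),pix('wrist',rack(-.0663,-.096,.094),s))
"
```

```text
pos [ 0.5315 -0.2634  0.1617] yaw 1.6794 t 4.7 -> shift [-0.3  1.  89.7] turn -0.0013 tilt -1.0 F [0.4 0.4 0.1] w 0.0499
[282.19631144 230.64464211] [282.09764145 266.19303046] [282.3028442  192.26348872]
```

View pics/w2.png

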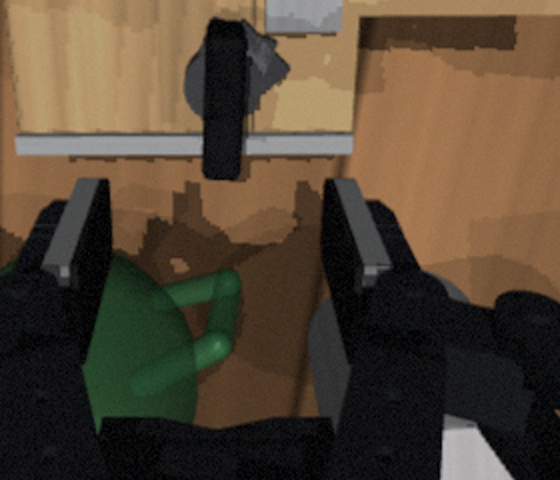

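The bar spans crop v 20–178, i.e. px 190–269, against a predicted 192–266. Column also agrees, so I descend and grip.

Request:
drive_tool(steps="0 1 30 0 105;0 0 30 0 105;0 0 20 0 105;0 0 10 0 105;0 0 0 0 230;0 0 0 0 255;0 0 0 0 255;0 0 0 0 255")

```text
time_s: 5.5
position: [0.534, -0.2647, 0.0732]
eef_rot: [2.097, 2.335, 0.004]
force: [4.9, 2.1, 3.7]
grip_width: 0.0127
gripper_force: 45.9
```

Request:
drive_tool(steps="0 0 0 0.14 255;0 0 0 0.14 255;0 0 0 0.14 255;0 0 0 0.14 255;0 0 0 0.14 255;0 0 0 0.14 255;0 0 0 0.14 255;0 0 0 0.14 255")

```text
time_s: 6.3
position: [0.5362, -0.2656, 0.0733]
eef_rot: [3.017, 0.857, 0.011]
force: [15.3, -5.1, -8.3]
grip_width: 0.0133
gripper_force: 44.5
```

Request:
drive_tool(steps="0 0 0 0.14 255;0 0 0 0.14 255;0 0 0 0.14 255;0 0 0 0.08 255;0 0 0 0 255;0 0 0 0 255")

```text
time_s: 6.9
position: [0.5362, -0.2668, 0.0735]
eef_rot: [3.134, 0.094, 0.013]
force: [14.3, -7.5, -5.9]
grip_width: 0.0133
gripper_force: 52.8
```

```bash
python3 -c "
from h import *
go(rack(-.0663,-.123,.072),YAW); print(bot.sense()['torque'],bot.sense()['q'])"
```

```text
pos [ 0.5362 -0.2668  0.0735] yaw 0.0597 t 6.9 -> shift [-3.4 -3.5  1.4] turn -0.0503 tilt -1.0 F [14.3 -7.5 -5.9] w 0.0133
[-1.53365189 -3.23465842  0.67382934] [-0.32711342  0.67053311  1.04879272  1.685212   -0.63042251  1.1527674
 -0.61902549]
```

Request:
drive_tool(steps="0 0 0 0 180;0 0 0 0 105;0 0 0 0 105;0 0 -20 0 105;0 0 -30 0 105;0 0 -30 -0.05 105;0 0 -20 0 105;0 0 0 0 105")

```text
time_s: 7.7
position: [0.5324, -0.2664, 0.1744]
eef_rot: [3.136, 0.167, 0.006]
force: [0.1, 0.3, 0.6]
grip_width: 0.05
gripper_force: 0.0
```

```bash
python3 -c "
from h import *
go(rack(-.036,.127,.078),YAW); s=bot.sense();s={k:s[k] for k in ('position','eef_rot')}
im=imaging.snapshot('top');crop(im,235,155,380,270,5,'t2')
"
```

```text
pos [ 0.5324 -0.2664  0.1744] yaw 0.1063 t 7.7 -> shift [  29.5 -253.1   96. ] turn -0.0037 tilt -1.0 F [0.1 0.3 0.6] w 0.05
```

View pics/t2.png

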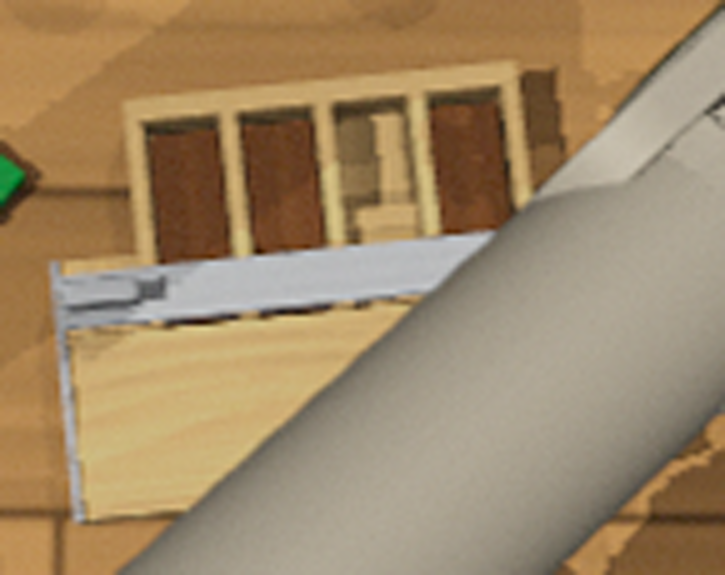

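Request:
drive_tool(steps="10 -40 0 0 180;10 -43 0 0 255;10 -43 0 0 255;10 -43 0 0 255;10 -43 0 0 255;7 -41 20 0 255;0 0 20 0 255;0 0 0 0 255")

```text
time_s: 8.55
position: [0.559, -0.0053, 0.1277]
eef_rot: [3.137, 0.173, -0.01]
force: [-0.1, -0.8, 0.1]
grip_width: 0.0001
gripper_force: 0.0
```

```bash
python3 -c "
from h import *
go(rack(-.008,.127,.078),YAW); s=bot.sense()
im=imaging.snapshot('wrist');cv2.imwrite('pics/w3.png',cv2.resize(im,None,fx=1.4,fy=1.4)[:,:,::-1])
print([pix('wrist',rack(*p),s)*1.4 for p in ((-.03,.108,.096),(-.03,.146,.096),(0.0675,.104,.058),(-.022,-.108,.066))])
"
```

```text
pos [ 0.559  -0.0053  0.1277] yaw 0.11 t 8.6 -> shift [ 4.   3.8 49.7] turn 0.0 tilt -1.0 F [-0.1 -0.8  0.1] w 0.0001
[array([442.07484724, 388.91245811]), array([352.7414231, 388.8779812]), array([450.40013704, 145.88507404]), array([886.19682674, 342.57311803])]
```

View pics/w3.png

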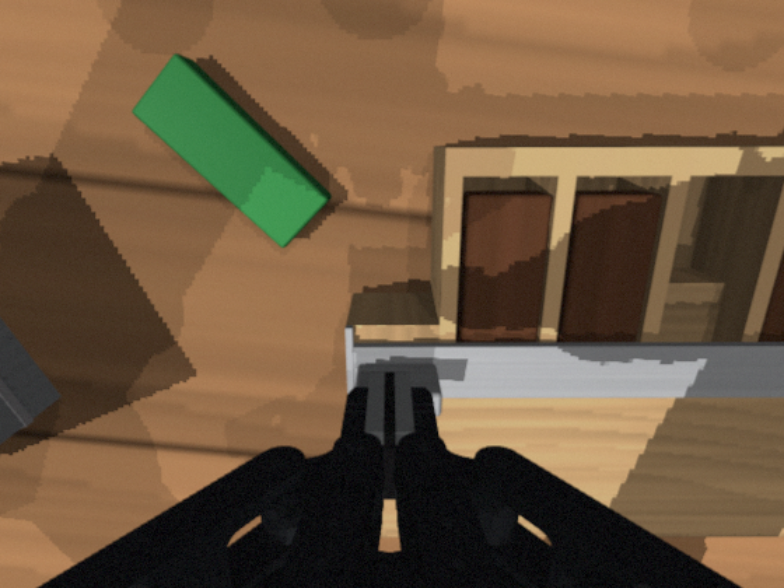

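The picture agrees with the model: strap far edge at v=343 against 342.6 predicted, wall corner at (445,147) against (450,146). Now down behind the tab and push towards the robot.

Request:
drive_tool(steps="5 4 20 0 255;0 0 20 0 255;0 0 10 0 255;0 0 0 0 255;-10 0 0 0 255;-15 0 0 0 255;-15 0 0 0 255;0 0 0 0 255")

```text
time_s: 9.4
position: [0.5257, -0.016, 0.0822]
eef_rot: [-3.136, -0.165, -0.001]
force: [-0.2, -0.5, 0.0]
grip_width: -0.0001
gripper_force: 0.0
```

Request:
drive_tool(steps="-15 0 0 0 255;-15 0 0 0 255;-15 0 0 0 255;-10 0 0 0 255;-7 0 0 0 255;-3 0 0 0 255;0 0 0 0 255")

```text
time_s: 10.1
position: [0.4689, -0.0215, 0.0835]
eef_rot: [3.135, 0.171, 0.022]
force: [24.1, 0.1, -15.7]
grip_width: -0.0002
gripper_force: 12.2
```

```bash
python3 -c "
from h import *
go(rack(-.104,.127,.078),YAW); s=bot.sense()
print(rack(-.121,.127,.096))
im=imaging.snapshot('wrist');cv2.imwrite('pics/w4.png',cv2.resize(im,None,fx=1.4,fy=1.4)[:,:,::-1])
print([pix('wrist',rack(*p),s)*1.4 for p in ((-.115,.108,.096),(-.107,.1,.066),(0.0675,.104,.058))])
"
```

```text
pos [ 0.4689 -0.0215  0.0835] yaw 0.1088 t 10.1 -> shift [-1.1 -2.4  5.5] turn -0.0012 tilt -0.9999 F [ 24.1   0.1 -15.7] w -0.0002
[ 0.45078947 -0.02105075  0.096     ]
[array([438.64062533, 439.72431283]), array([451.98837831, 375.79233273]), array([ 459.13779253, -185.6328441 ])]
```

View pics/w4.png

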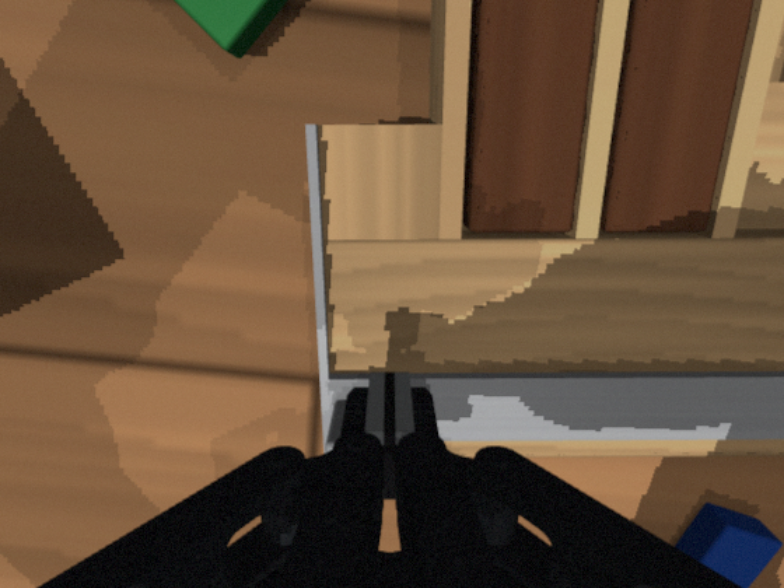

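Strap's far edge is at v=376 against 375.8 predicted for 0.085, so it is fully back. Next, press bricks +75 and -75.

Request:
drive_tool(steps="10 0 0 0 255;10 5 -30 0 255;40 15 0 0 255;40 15 0 0 255;32 17 0 0 255;0 0 0 0 255;0 0 0 0 255")

```text
time_s: 10.85
position: [0.599, -0.0609, 0.1109]
eef_rot: [3.136, 0.166, -0.002]
force: [0.0, 0.4, -0.9]
grip_width: 0.0005
gripper_force: 0.0
```

```bash
python3 -c "
from h import *
go(rack(.030,.075,.045),YAW);go(rack(.030,-.075,.045),YAW)"
```

```text
pos [ 0.599  -0.0609  0.1109] yaw 0.1055 t 10.8 -> shift [ 8.1 -4.  65.9] turn -0.0045 tilt -1.0 F [ 0.   0.4 -0.9] w 0.0005
pos [ 0.599  -0.0609  0.1109] yaw 0.1055 t 10.8 -> shift [  8.8 146.   66.1] turn -0.0045 tilt -1.0 F [ 0.   0.4 -0.9] w 0.0005
```

Request:
drive_tool(steps="8 -4 20 -0.004 255;0 0 20 0 255;0 0 10 0 255;0 0 10 0 255;0 0 6 0 255;0 0 0 0 255")

```text
time_s: 11.45
position: [0.6076, -0.0547, 0.0461]
eef_rot: [-3.137, -0.175, -0.004]
force: [2.7, 1.3, 1.3]
grip_width: -0.0003
gripper_force: 1.1
```

Request:
drive_tool(steps="0 0 -30 0 255;0 0 -30 0 255;0 40 0 0 255;0 40 0 0 255;0 40 0 0 255;0 30 0 0 255;0 0 0 0 255;0 0 0 0 255")

```text
time_s: 12.25
position: [0.6228, -0.2051, 0.1056]
eef_rot: [3.137, 0.171, 0.0]
force: [-0.7, 0.2, 0.2]
grip_width: -0.0002
gripper_force: 0.0
```

```bash
python3 -c "
from h import *
go(rack(.030,-.075,.045),YAW);s=bot.sense()
im=imaging.snapshot('wrist');cv2.imwrite('pics/w5.png',cv2.resize(im,None,fx=1.4,fy=1.4)[:,:,::-1])
print([pix('wrist',rack(*p),s)*1.4 for p in ((.0555,-.054,.058),(.0555,-.096,.058))])
"
```

```text
pos [ 0.6228 -0.2051  0.1056] yaw 0.1087 t 12.2 -> shift [ 0.2  0.2 60.6] turn -0.0013 tilt -1.0 F [-0.7  0.2  0.2] w -0.0002
[array([339.79191382, 279.71971326]), array([438.16651732, 279.59343695])]
```

View pics/w5.png

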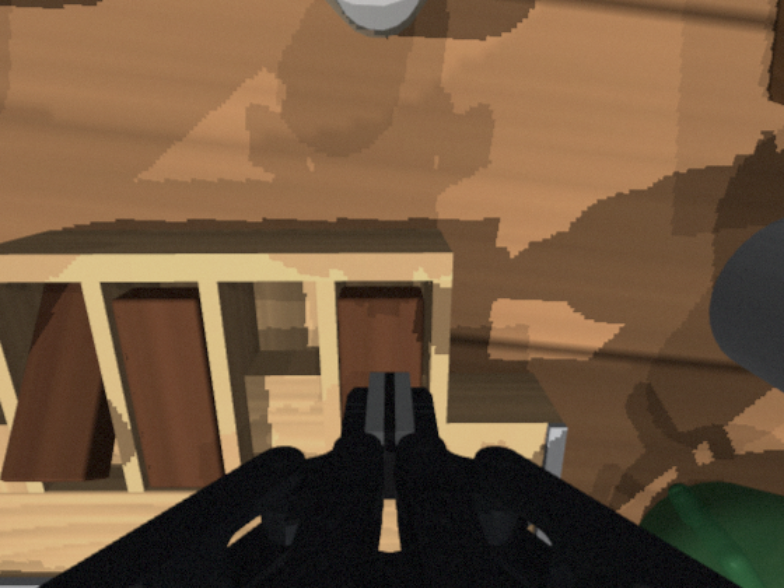

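Picture: brick +75 is tipped up (near end at (60,480)), brick +25 is flush, and pocket -75 spans u 336–431, so I'm aligned. Press -75, then back up over its near end with fingers part open.

Request:
drive_tool(steps="0 0 20 0 255;0 0 20 0 255;0 0 10 0 255;0 0 11 0 255;0 0 0 0 255;0 0 -40 0 255;0 0 -35 0 100;0 0 0 0 100")

```text
time_s: 13.1
position: [0.6257, -0.2054, 0.1251]
eef_rot: [3.133, 0.175, 0.012]
force: [0.9, -0.9, 1.5]
grip_width: 0.028
gripper_force: 0.0
```

Request:
drive_tool(steps="-28 0 0 0 100;-28 0 0 0 100;0 0 0 0 100;0 0 0 0 100")

```text
time_s: 13.5
position: [0.5676, -0.2097, 0.1194]
eef_rot: [-3.136, -0.174, -0.001]
force: [0.6, 0.5, -0.4]
grip_width: 0.052
gripper_force: 0.0
```

```bash
python3 -c "
from h import *
go(rack(-.026,-.075,.058),YAW);s=bot.sense()
im=imaging.snapshot('wrist');cv2.imwrite('pics/w6.png',im[:,:,::-1])
print([pix('wrist',rack(*p),s) for p in ((-.0273,-.056,.087),(-.0273,-.094,.087))])
"
```

```text
pos [ 0.5676 -0.2097  0.1194] yaw 0.1108 t 13.5 -> shift [-0.5  1.8 61.4] turn 0.0008 tilt -1.0 F [ 0.6  0.5 -0.4] w 0.052
[array([247.85917749, 252.43399848]), array([313.23600283, 252.51592748])]
```

View pics/w6.png

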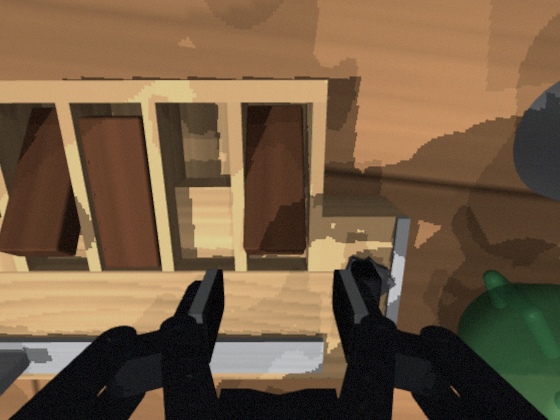

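Brick -75 is tipped: near edge at v=250, u 244–306, about 3 mm to +y of prediction. Descend and grip.

Request:
drive_tool(steps="0 -1 20 0 112;0 0 20 0 112;0 0 12 0 112;0 0 9 0 112;0 0 0 0 112;0 0 0 0 200;0 0 0 0 255;0 0 0 0 255", newtons=25)

```text
time_s: 14.35
position: [0.5678, -0.2094, 0.0589]
eef_rot: [3.137, 0.174, 0.001]
force: [0.3, 0.1, -1.7]
grip_width: 0.0374
gripper_force: 29.3
```

Request:
drive_tool(steps="7 0 -4 0 255;7 0 -4 0 255;7 0 -4 0 255;7 0 -4 0 255;8 0 -3 0 255;8 0 -2 0 255;0 0 0 0 255")

```text
time_s: 15.05
position: [0.6113, -0.2053, 0.0805]
eef_rot: [3.136, 0.173, -0.001]
force: [-4.2, 1.0, 7.1]
grip_width: 0.0373
gripper_force: 30.2
```

Request:
drive_tool(steps="0 0 -20 0 255;0 0 -30 0 255;0 0 -30 0 255;0 0 -40 0 255;0 0 -40 0 255;0 0 -40 0 255;0 0 0 0 255")

```text
time_s: 15.75
position: [0.6127, -0.2062, 0.286]
eef_rot: [3.133, 0.173, 0.013]
force: [0.5, -0.4, -1.5]
grip_width: 0.0371
gripper_force: 29.5
```

```bash
python3 -c "
from h import *
go([.486,.302,.285],np.radians(30))
a=imaging.snapshot('wrist');b=imaging.snapshot('scene');cv2.imwrite('pics/w7.png',np.hstack([a[100:,140:420],b[100:,100:480]])[:,:,::-1])
"
```

```text
pos [ 0.6127 -0.2062  0.286 ] yaw 0.1106 t 15.8 -> shift [ -69.9 -519.1   -1.9] turn -0.413 tilt -1.0 F [ 0.5 -0.4 -1.5] w 0.0371
```

View pics/w7.png

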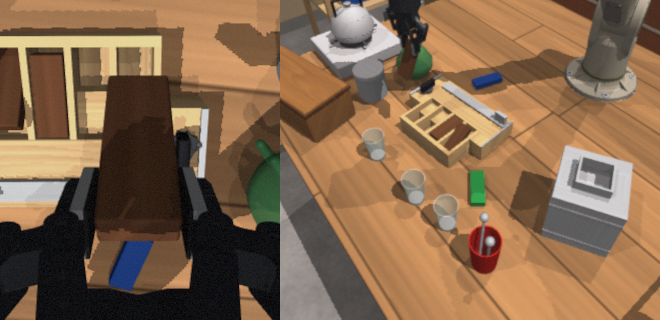

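Brick 3 is held, lower end at px (278,175), tilted about 54°, which is steep enough for the neck along its own axis. Check that the caddy hasn't moved, then travel.

```bash
cat >> h.py <<'E'
def shift(n,z=.17,box=(70,180,180,280)):
    """caddy shift since the first picture"""
    a=cv2.imread(f"pics/{n}0.png"); im=imaging.snapshot(n)[:,:,::-1]; u0,v0,u1,v1=box
    r=cv2.matchTemplate(im,a[v0:v1,u0:u1],cv2.TM_CCOEFF_NORMED); _,m,_,l=cv2.minMaxLoc(r)
    d=ray(n,l[0]+50,l[1]+50,z)-ray(n,u0+50,v0+50,z); print(n,"caddy match",round(m,3),"px",l[0]-u0,l[1]-v0,"shift mm",(d*1000).round(1))
C=np.array([.4857,.301,0]); CY=np.radians(30)
def cad(x,y,z,yaw=None,c=C): yaw=CY if yaw is None else yaw; k,s=np.cos(yaw),np.sin(yaw); return c+[k*x-s*y,s*x+k*y,z]
E
python3 -c "
from h import *
shift('top'); shift('scene',box=(360,235,460,355))
s=bot.sense(); s['eef_rot']=np.array(R.from_matrix(R.from_euler('z',CY).as_matrix()@np.diag([1,-1,-1])).as_rotvec())
go(cad(-.054,0,.285),None,s)"
```

```text
top caddy match 0.922 px 0 0 shift mm [0. 0. 0.]
scene caddy match 0.927 px 0 0 shift mm [0. 0. 0.]
pos [ 0.611  -0.2039  0.2781] yaw 0.5236 t 15.9 -> shift [  89.9 -499.9   -6.9] turn None tilt -1.0 F [-0.4 -0.3  0.1] w 0.0378
```

Request:
drive_tool(steps="0 0 0 -0.14 255;0 0 0 -0.14 255;0 0 0 -0.133 255;0 0 0 0 255")

```text
time_s: 16.35
position: [0.6109, -0.2039, 0.2778]
eef_rot: [-3.032, -0.816, 0.003]
force: [-0.4, 0.4, -2.0]
grip_width: 0.0374
gripper_force: 29.4
```

Request:
drive_tool(steps="5 -30 -9 0 255;8 -42 0 0 255;8 -44 0 0 255;8 -44 0 0 255;8 -44 0 0 255;8 -44 0 0 255;8 -44 0 0 255;8 -44 0 0 255")

```text
time_s: 17.15
position: [0.4945, 0.1188, 0.2875]
eef_rot: [-3.036, -0.807, 0.002]
force: [-0.3, 0.5, -0.7]
grip_width: 0.0373
gripper_force: 29.4
```

Request:
drive_tool(steps="8 -44 0 0 255;8 -44 0 0 255;8 -42 0 0 255;5 -24 0 0 255;0 -10 0 0 255;0 0 0 0 255;0 0 0 0 255")

```text
time_s: 17.85
position: [0.4397, 0.2718, 0.2881]
eef_rot: [3.035, 0.808, -0.001]
force: [0.2, -0.5, -1.4]
grip_width: 0.0374
gripper_force: 29.4
```

```bash
python3 -c "
from h import *
go(cad(-.054,0,.275),CY); s=bot.sense()
im=imaging.snapshot('wrist');cv2.imwrite('pics/w8.png',im[:,:,::-1]); b=imaging.snapshot('scene');cv2.imwrite('pics/s8.png',b[:,:,::-1])
for p in ((.033,.033,.195),(.033,-.033,.195),(.075,.075,.17),(.075,-.075,.17)): print(pix('wrist',cad(*p),s))
"
```

```text
pos [0.4397 0.2718 0.2881] yaw 0.5203 t 17.9 -> shift [ 0.5 -2.2 13. ] turn -0.0033 tilt -1.0 F [ 0.2 -0.5 -1.4] w 0.0374
[225.49317555  91.84820779]
[324.48465049  91.47268503]
[167.34737284  28.77437826]
[382.60637032  27.88231295]
```

View pics/w8.png

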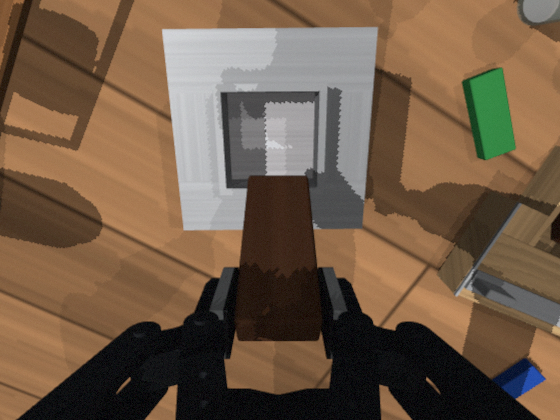

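The brick's low end is at (277,176), and the neck hole spans u 222–319, v 92–187, so it needs about 5 mm in tool -y. Feeding in along the brick's axis.

Request:
drive_tool(steps="0 -5 0 0 255;6 0 10 0 255;6 0 10 0 255;6 0 10 0 255;6 0 10 0 255;0 0 0 0 255")

```text
time_s: 18.55
position: [0.4572, 0.2897, 0.2461]
eef_rot: [3.032, 0.812, -0.004]
force: [-0.5, -0.2, -1.5]
grip_width: 0.0369
gripper_force: 29.4
```

```bash
python3 -c "
from h import *
go(cad(-.003,0,.200),CY); s=bot.sense()
im=imaging.snapshot('wrist');b=imaging.snapshot('scene');cv2.imwrite('pics/w9.png',np.hstack([im[:,130:430],b[100:400,260:560].repeat(1,0) if 0 else cv2.copyMakeBorder(b[180:380,330:500],0,220,0,0,0)])[:,:,::-1])
"
```

```text
pos [0.4572 0.2897 0.2461] yaw 0.5234 t 18.6 -> shift [27.4  4.4 46.1] turn -0.0002 tilt -1.0 F [-0.5 -0.2 -1.5] w 0.0369
```

View pics/w9.png

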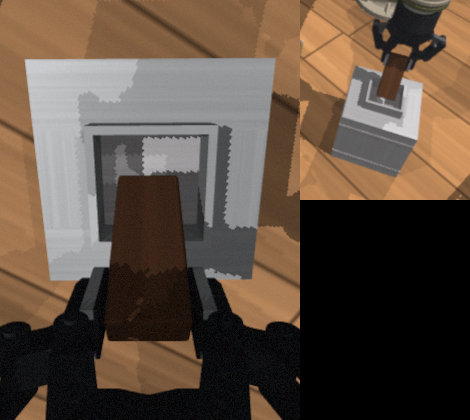

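The brick is inside the neck opening, centred at u≈150 of the crop. That uses up the 14 pictures, so from here I rely on numbers.

Request:
drive_tool(steps="6 0 10 0 255;6 0 10 0 255;6 0 10 0 255;6 0 10 0 255;2 0 3 0 255;0 0 0 0 255")

```text
time_s: 19.25
position: [0.4799, 0.3027, 0.2044]
eef_rot: [3.033, 0.813, -0.002]
force: [-1.4, 0.5, -0.2]
grip_width: 0.0372
gripper_force: 29.4
```

Request:
drive_tool(steps="0 0 0 0 100;0 0 0 0 75;0 0 0 0 75;0 0 0 0 75;0 0 0 0 75;0 0 -20 0 75;0 0 -40 0 75;0 0 -30 0 75")

```text
time_s: 20.05
position: [0.4799, 0.3028, 0.2971]
eef_rot: [-3.034, -0.813, -0.001]
force: [0.6, 0.7, 0.4]
grip_width: 0.0599
gripper_force: 0.0
```

```bash
cat >> h.py <<'E'
def bricks(n):
    imaging.snapshot(n); print(n,[(np.round(d['centre'],3).tolist(),round(d['conf'],2)) for d in spot_in('brick1',n)])
E
python3 -c "
from h import *
s=bot.sense(); im=imaging.snapshot('wrist'); print([(np.round(d['centre'],3).tolist(),round(d['conf'],2)) for d in spot_in('brick1','wrist')])
bricks('scene')
# brown pixels inside the neck hole
a=np.array([pix('wrist',cad(x,y+.0044,.195),s) for x,y in((.03,.03),(.03,-.03),(-.03,-.03),(-.03,.03))]); print(a.round())
m=np.zeros(im.shape[:2],np.uint8); cv2.fillPoly(m,[a.astype(int)],1); p=im[m>0].astype(int); br=(p[:,0]>p[:,2]*1.6)&(p[:,0]<130); print('brown',br.mean(), 'mean',p.mean(0)); 
v,u=np.nonzero(m); print(v[br].min() if br.any() else None, v[br].max() if br.any() else None)
go(rack(-.026,.077,.12),YAW)
"
```

```text
[([0.557, -0.041, 0.07], 0.91), ([0.626, 0.09, 0.022], 0.7), ([0.371, -0.232, 0.016], 0.44)]
scene [([0.578, -0.058, 0.062], 0.84), ([0.584, -0.104, 0.06], 0.79), ([0.634, 0.089, 0.019], 0.7), ([0.329, -0.225, 0.021], 0.69), ([0.662, -0.407, 0.088], 0.24)]
[[239. 168.]
 [319. 168.]
 [316. 243.]
 [241. 243.]]
brown 0.0 mean [105.82464135 104.44       105.50194093]
None None
pos [0.4801 0.303  0.2957] yaw 0.5239 t 20.2 -> shift [-120.8  350.   175.3] turn 0.4139 tilt -1.0 F [-0.4 -0.3 -0.4] w 0.0602
```

Brick 1 of 3 is inside: no brown in the hole or elsewhere. Next is brick +75, already tipped.

Request:
drive_tool(steps="0 10 0 0.14 100;0 10 0 0.14 100;0 10 0 0.134 100;4 40 0 0 100;4 44 0 0 100;4 44 0 0 100;4 44 10 0 100;4 44 20 0 100")

```text
time_s: 21.05
position: [0.5347, 0.0613, 0.2648]
eef_rot: [-3.136, -0.174, -0.001]
force: [0.4, -0.9, -0.6]
grip_width: 0.0518
gripper_force: 0.0
```

Request:
drive_tool(steps="4 40 30 0 100;4 30 40 0 100;2 20 40 0 100;0 0 20 0 100;0 0 0 0 100")

```text
time_s: 21.55
position: [0.5514, -0.0259, 0.1315]
eef_rot: [3.137, 0.169, -0.012]
force: [0.0, 0.4, 1.4]
grip_width: 0.0523
gripper_force: 0.0
```

```bash
cat >> h.py <<'E'
def dark(n,s,pts,h=10):
    """brown extent (u range per row) around expected near end: prints row extents"""
    im=imaging.snapshot(n).astype(int); b=(im[:,:,0]>im[:,:,2]*1.8)&(im[:,:,0]<115)&(im.sum(2)>40)
    for p in pts:
        u,v=pix(n,p,s).round().astype(int); r=b[v-1:v+2].mean(0)>.5; i=np.nonzero(r[max(u-70,0):u+70])[0]+max(u-70,0)
        # longest run
        g=np.split(i,np.nonzero(np.diff(i)>2)[0]+1); g=max(g,key=len) if len(i) else []
        print("expect",(u,v),"run",(g[0],g[-1],(g[0]+g[-1])/2) if len(g) else None)
E
python3 -c "
from h import *
s=bot.sense(); go(rack(-.026,.0765,.058),YAW,s)
dark('wrist',s,[rack(-.0273+.766*t,.0765,.087-.643*t) for t in (.004,.01,.02)])
print([(np.round(d['centre'],3).tolist(),round(d['conf'],2)) for d in spot_in('brick1','wrist')])
"
```

```text
pos [ 0.5514 -0.0259  0.1315] yaw 0.1077 t 21.6 -> shift [-3.8 34.6 73.5] turn -0.0023 tilt -1.0 F [0.  0.4 1.4] w 0.0523
expect (np.int64(333), np.int64(243)) run (np.int64(301), np.int64(361), np.float64(331.0))
expect (np.int64(333), np.int64(234)) run (np.int64(301), np.int64(361), np.float64(331.0))
expect (np.int64(332), np.int64(219)) run (np.int64(301), np.int64(360), np.float64(330.5))
[([0.587, -0.053, 0.059], 0.95), ([0.628, 0.083, 0.02], 0.93), ([0.585, -0.104, 0.057], 0.67), ([0.329, -0.216, 0.003], 0.52)]
```

Request:
drive_tool(steps="-4 20 10 0 105;0 13 0 0 105;0 0 20 0 105;0 0 20 0 105;0 0 14 0 105;0 0 9 0 105;0 0 0 0 105")

```text
time_s: 22.35
position: [0.5537, -0.0583, 0.062]
eef_rot: [3.137, 0.173, -0.002]
force: [-0.7, -0.6, 0.5]
grip_width: 0.0507
gripper_force: 0.0
```

Request:
drive_tool(steps="0 0 0 0 200;0 0 0 0 255;0 0 0 0 255;0 0 0 0 255")

```text
time_s: 22.75
position: [0.5543, -0.0587, 0.063]
eef_rot: [3.137, 0.173, 0.001]
force: [0.3, -0.5, 0.8]
grip_width: 0.0374
gripper_force: 29.8
```

```bash
python3 -c "
from h import *
go(rack(-.026,.0765,.058),YAW)"
```

```text
pos [ 0.5543 -0.0587  0.063 ] yaw 0.1099 t 22.8 -> shift [-3.8  1.7  5. ] turn -0.0001 tilt -1.0 F [ 0.3 -0.5  0.8] w 0.0374
```

Request:
drive_tool(steps="7 0 -4 0 255;7 0 -4 0 255;7 0 -4 0 255;8 0 -3 0 255;9 0 -3 0 255;9 0 -1 0 255;0 0 0 0 255")

```text
time_s: 23.45
position: [0.6013, -0.0543, 0.0826]
eef_rot: [3.136, 0.172, -0.0]
force: [-4.5, -0.5, 9.0]
grip_width: 0.0369
gripper_force: 28.6
```

Request:
drive_tool(steps="0 0 -20 0 255;0 0 -30 0 255;0 0 -30 0 255;0 0 -40 0 255;0 0 -40 0 255;0 0 -40 0 255;0 0 0 0 255")

```text
time_s: 24.15
position: [0.6028, -0.0546, 0.2875]
eef_rot: [3.136, 0.172, 0.013]
force: [0.5, -0.3, -0.7]
grip_width: 0.0369
gripper_force: 27.7
```

```bash
cat >> h.py <<'E'
from scipy.optimize import least_squares
def held():
    """tilt and lie of the held brick in the tool's (x, z down) plane from the wrist picture"""
    im=imaging.snapshot('wrist').astype(int); b=(im[:,:,0]>im[:,:,2]*1.8)&(im[:,:,0]<115)&(im.sum(2)>40)
    w=b[:,200:356].sum(1); rows=np.nonzero(b[:,268:288].mean(1)>.8)[0]
    g=max(np.split(rows,np.nonzero(np.diff(rows)>2)[0]+1),key=len); print("rows",g[0],g[-1])
    for v in range(g[0]-2,g[-1]+3,8):
        i=np.nonzero(b[v])[0]; k=np.split(i,np.nonzero(np.diff(i)>2)[0]+1) if len(i) else []
        k=[q for q in k if q[0]<278<q[-1]]; print(v,(k[0][0],k[0][-1]) if k else None,im[v,278].tolist())
E
python3 -c "
from h import *
go(cad(-.054,0.0044,.285),CY); held()
shift('top'); shift('scene',box=(360,235,460,355)); bricks('scene')"
```

```text
pos [ 0.6028 -0.0546  0.2875] yaw 0.1097 t 24.1 -> shift [-128.7 -348.6    0.9] turn -0.4139 tilt -1.0 F [ 0.5 -0.3 -0.7] w 0.0369
rows 185 346
183 None [94, 76, 54]
191 (np.int64(248), np.int64(337)) [59, 40, 28]
199 (np.int64(226), np.int64(336)) [54, 32, 18]
207 (np.int64(246), np.int64(336)) [58, 32, 20]
215 (np.int64(247), np.int64(335)) [48, 28, 20]
223 (np.int64(245), np.int64(335)) [45, 29, 14]
231 (np.int64(245), np.int64(335)) [44, 25, 12]
239 (np.int64(244), np.int64(334)) [39, 23, 8]
247 (np.int64(243), np.int64(312)) [43, 30, 19]
255 (np.int64(242), np.int64(313)) [44, 27, 21]
263 (np.int64(241), np.int64(314)) [44, 32, 17]
271 (np.int64(242), np.int64(315)) [38, 20, 3]
279 (np.int64(239), np.int64(316)) [43, 29, 23]
287 (np.int64(239), np.int64(316)) [45, 26, 18]
295 (np.int64(239), np.int64(318)) [52, 35, 25]
303 (np.int64(238), np.int64(318)) [43, 27, 17]
311 (np.int64(237), np.int64(318)) [40, 26, 17]
319 (np.int64(237), np.int64(319)) [47, 29, 20]
327 (np.int64(235), np.int64(321)) [62, 41, 31]
335 (np.int64(237), np.int64(319)) [92, 58, 38]
343 (np.int64(238), np.int64(318)) [88, 56, 38]
top caddy match 0.898 px -8 -14 shift mm [33.2 20.6  0. ]
scene caddy match 0.85 px -3 15 shift mm [34.5 19.5  0. ]
scene [([0.613, -0.05, 0.252], 0.86), ([0.324, -0.22, 0.021], 0.75), ([0.635, 0.088, 0.017], 0.67), ([0.586, -0.105, 0.058], 0.63), ([0.738, 0.236, 0.074], 0.56), ([0.553, -0.096, 0.059], 0.51)]
```

The caddy was knocked by about (+33, +20) mm. Measure its new pose including rotation.

```bash
cat >> h.py <<'E'
def caddy_pose():
    """rectify the top view at shoulder height and align with the first picture"""
    g=lambda im,c:cv2.warpPerspective(im,H(c),(220,220),flags=cv2.INTER_LINEAR)
    def H(c):
        w=np.float32([pix("top",[c[0]+sx*.11,c[1]+sy*.11,.17]) for sx,sy in((1,1),(1,-1),(-1,-1),(-1,1))])
        return cv2.getPerspectiveTransform(w,np.float32([[0,0],[220,0],[220,220],[0,220]]))
    a=cv2.cvtColor(cv2.imread("pics/top0.png"),6); b=cv2.cvtColor(imaging.snapshot("top")[:,:,::-1].copy(),6)
    best=None
    A=g(a,C); m=np.zeros_like(A); cv2.fillPoly(m,[np.int32([[110+1000*(-p[1]+C[1]),110-1000*(p[0]-C[0])] for p in [cad(x,y,0) for x,y in((.08,.08),(.08,-.08),(-.08,-.08),(-.08,.08))]])],255)
    for k in range(-20,21,4):
        for dx,dy in((0,0),(.034,.02),):
            B=g(b,C+[dx,dy,0]); th=np.radians(k); W=np.float32([[np.cos(th),-np.sin(th),0],[np.sin(th),np.cos(th),0]]); W[:,2]=np.array([110,110])-W[:,:2]@[110,110]
            try: cc,W=cv2.findTransformECC(A,B,W,cv2.MOTION_EUCLIDEAN,(3,60,1e-4),m,5)
            except cv2.error: continue
            if best is None or cc>best[0]: best=(cc,W,dx,dy)
    cc,W,dx,dy=best; p=W@[110,110,1]; r=-np.arctan2(W[1,0],W[0,0])
    c=C+[dx-(p[1]-110)/1000,dy-(p[0]-110)/1000,0]; print("caddy",c.round(4),"rot deg",round(np.degrees(r),2),"cc",round(cc,3)); return c,CY+r
E
python3 -c "
from h import *
c,y=caddy_pose(); print(y)
print([(n,[(np.round(d['centre'],3).tolist(),round(d['conf'],2)) for d in spot_in(n,'top')]) for n in ('caddy','caddy_mouth')])
"
```

```text
caddy [0.52   0.3212 0.    ] rot deg 0.36 cc 0.969
0.5298873999669068
[('caddy', [([0.511, 0.307, 0.169], 0.6), ([0.465, -0.134, 0.066], 0.59)]), ('caddy_mouth', [([0.516, 0.308, 0.166], 0.55)])]
```

Request:
drive_tool(steps="0 0 -3 -0.14 255;0 -10 0 -0.14 255;0 -15 0 -0.14 255;8 -40 0 0 255;10 -44 0 0 255;10 -44 0 0 255;10 -44 0 0 255;10 -44 0 0 255")

```text
time_s: 25.35
position: [0.5237, 0.1823, 0.2841]
eef_rot: [-3.032, -0.822, 0.001]
force: [1.0, 0.4, -1.3]
grip_width: 0.0372
gripper_force: 27.6
```

Request:
drive_tool(steps="10 -44 0 0 255;10 -44 0 0 255;8 -25 0 0 255;3 -10 0 0 255;0 0 0 0 255;0 0 0 0 255")

```text
time_s: 25.95
position: [0.4901, 0.3005, 0.2844]
eef_rot: [3.032, 0.819, -0.0]
force: [-0.8, -0.2, -0.5]
grip_width: 0.0375
gripper_force: 27.6
```

```bash
cat >> h.py <<'E'
N=np.array([.518,.325,0]); NY=.528
def neck(s,c=None,yaw=None):
    """dark hole of the neck in the wrist picture: outline against expectation"""
    c=N if c is None else c; yaw=NY if yaw is None else yaw
    im=cv2.cvtColor(imaging.snapshot('wrist'),cv2.COLOR_RGB2GRAY).astype(int)
    P={k:pix('wrist',cad(x,y,.195,yaw,c),s) for k,(x,y) in dict(fl=(.033,.033),fr=(.033,-.033),nl=(-.033,.033),nr=(-.033,-.033)).items()}
    print({k:v.round().tolist() for k,v in P.items()})
    mid=lambda a,b,t:P[a]*(1-t)+P[b]*t
    for nm,a,b in(("far",0,0),("left",0,0),("right",0,0)):
        for t in(.3,.6):
            if nm=="far": q=mid('fl','fr',t).round().astype(int); line=im[q[1]-14:q[1]+14,q[0]]
            else: q=mid('fl','nl',t) if nm=="left" else mid('fr','nr',t); q=q.round().astype(int); line=im[q[1],q[0]-14:q[0]+14]
            print(nm,line[::2].tolist())
E
python3 -c "
from h import *
s=bot.sense(); go(cad(-.040,0,.287,NY,N),NY,s); neck(s); shift('scene',box=(360,235,460,355))"
```

```text
pos [0.4901 0.3005 0.2844] yaw 0.5275 t 25.9 -> shift [-3.6 -7.1 -2.6] turn -0.0005 tilt -1.0 F [-0.8 -0.2 -0.5] w 0.0375
{'fl': [219.0, 120.0], 'fr': [317.0, 120.0], 'nl': [224.0, 213.0], 'nr': [314.0, 213.0]}
far [163, 156, 154, 104, 159, 159, 177, 163, 109, 110, 105, 107, 105, 103]
far [161, 155, 153, 112, 155, 156, 159, 117, 74, 76, 142, 156, 160, 158]
left [172, 174, 174, 171, 188, 188, 192, 170, 56, 50, 47, 85, 93, 90]
left [184, 175, 171, 172, 176, 192, 189, 188, 84, 50, 53, 82, 93, 91]
right [159, 159, 160, 160, 160, 160, 81, 81, 143, 154, 153, 141, 76, 76]
right [157, 132, 159, 96, 89, 72, 85, 83, 137, 150, 153, 142, 82, 78]
scene caddy match 0.685 px -2 16 shift mm [34.8 22.3  0. ]
```

The neck edges match within 1 mm. Align and feed.

Request:
drive_tool(steps="-4 -7 -3 0 255;0 0 0 0 255;5 0 10 0 255;5 0 10 0 255;5 0 10 0 255;5 0 10 0 255;5 0 10 0 255;0 0 0 0 255")

```text
time_s: 26.85
position: [0.5037, 0.3192, 0.2353]
eef_rot: [3.03, 0.822, -0.004]
force: [-0.8, 0.2, -0.7]
grip_width: 0.0371
gripper_force: 27.6
```

```bash
python3 -c "
from h import *
s=bot.sense(); go(cad(.004,0,.202,NY,N),NY,s); held()"
```

```text
pos [0.5037 0.3192 0.2353] yaw 0.5298 t 26.9 -> shift [19.4  2.2 33.2] turn 0.0018 tilt -1.0 F [-0.8  0.2 -0.7] w 0.0371
rows 186 347
184 None [67, 62, 61]
192 (np.int64(249), np.int64(306)) [58, 37, 25]
200 (np.int64(248), np.int64(307)) [58, 36, 23]
208 (np.int64(247), np.int64(308)) [58, 35, 21]
216 (np.int64(247), np.int64(309)) [57, 34, 23]
224 (np.int64(246), np.int64(310)) [62, 43, 29]
232 (np.int64(245), np.int64(311)) [58, 35, 20]
240 (np.int64(244), np.int64(312)) [57, 35, 24]
248 (np.int64(243), np.int64(312)) [61, 41, 29]
256 (np.int64(242), np.int64(313)) [57, 36, 24]
264 (np.int64(242), np.int64(314)) [48, 29, 15]
272 (np.int64(241), np.int64(315)) [40, 22, 19]
280 (np.int64(240), np.int64(298)) [37, 23, 18]
288 (np.int64(239), np.int64(314)) [38, 24, 13]
296 (np.int64(242), np.int64(317)) [32, 17, 8]
304 (np.int64(239), np.int64(308)) [33, 20, 14]
312 (np.int64(262), np.int64(282)) [29, 17, 7]
320 (np.int64(268), np.int64(298)) [31, 16, 7]
328 (np.int64(235), np.int64(320)) [34, 21, 8]
336 (np.int64(257), np.int64(319)) [32, 20, 11]
344 (np.int64(238), np.int64(311)) [28, 19, 15]
```

No contact; continue, release, retreat.

Request:
drive_tool(steps="6 2 10 0 255;6 0 10 0 255;6 0 10 0 255;1 0 2 0 255;0 0 0 0 255;0 0 0 0 100;0 0 0 0 75;0 0 0 0 75")

```text
time_s: 27.7
position: [0.5215, 0.3272, 0.2061]
eef_rot: [-3.031, -0.822, -0.001]
force: [-1.0, 0.1, 0.1]
grip_width: 0.0606
gripper_force: 0.0
```

Request:
drive_tool(steps="0 0 0 0 75;0 0 0 0 75;0 0 -20 0 75;0 0 -40 0 75;0 0 -30 0 75;0 0 0 0 75")

```text
time_s: 28.3
position: [0.5232, 0.3273, 0.3004]
eef_rot: [-3.03, -0.822, -0.011]
force: [-0.0, -0.1, -0.3]
grip_width: 0.0602
gripper_force: 0.0
```

```bash
cat >> h.py <<'E'
def inside(s):
    im=imaging.snapshot('wrist')
    a=np.array([pix('wrist',cad(x,y,.195,NY,N),s) for x,y in((.03,.03),(.03,-.03),(-.03,-.03),(-.03,.03))])
    m=np.zeros(im.shape[:2],np.uint8); cv2.fillPoly(m,[a.astype(int)],1); p=im[m>0].astype(int); print('brown in hole',((p[:,0]>p[:,2]*1.6)&(p[:,0]<130)).mean().round(3))
E
python3 -c "
from h import *
s=bot.sense(); inside(s); bricks('scene'); bricks('top'); go(rack(.03,.0255,.105),YAW)"
```

```text
brown in hole 0.0
scene [([0.586, -0.106, 0.058], 0.87), ([0.634, 0.09, 0.018], 0.7), ([0.329, -0.222, 0.022], 0.59)]
top [([0.584, -0.111, 0.054], 0.91), ([0.624, 0.083, 0.016], 0.58), ([0.317, -0.228, 0.022], 0.57), ([0.463, -0.125, 0.065], 0.5)]
pos [0.5207 0.3271 0.2941] yaw 0.53 t 28.6 -> shift [-139.4  419.2  189.4] turn 0.42 tilt -1.0 F [ 0.8 -0.3 -0.5] w 0.0603
```

Two are in. Last brick: close the fingers and press pocket +25.

Request:
drive_tool(steps="0 10 0 0.14 150;0 15 0 0.14 255;0 15 0 0.14 255;5 44 0 0 255;5 44 0 0 255;5 44 0 0 255;5 44 0 0 255;5 44 10 0 255")

```text
time_s: 29.35
position: [0.585, 0.0725, 0.2855]
eef_rot: [-3.137, -0.173, -0.001]
force: [0.2, -0.6, -0.4]
grip_width: 0.0001
gripper_force: 0.0
```

Request:
drive_tool(steps="5 44 20 0 255;5 44 30 0 255;5 44 40 0 255;3 30 40 0 255;0 10 30 0 255;0 0 0 0 255;0 0 0 0 255")

```text
time_s: 30.05
position: [0.6189, -0.0844, 0.1338]
eef_rot: [-3.137, -0.172, 0.003]
force: [-0.6, 1.0, 0.2]
grip_width: 0.0003
gripper_force: 0.0
```

```bash
python3 -c "
from h import *
go(rack(.03,.0255,.045),YAW)"
```

```text
pos [ 0.6189 -0.0844  0.1338] yaw 0.1099 t 30.1 -> shift [-9.  20.1 88.8] turn -0.0001 tilt -1.0 F [-0.6  1.   0.2] w 0.0003
```

Request:
drive_tool(steps="-9 20 15 0 255;0 0 10 0 255;0 0 0 0 255;0 0 0 0 255")

```text
time_s: 30.45
position: [0.6135, -0.1041, 0.1101]
eef_rot: [-3.136, -0.176, -0.002]
force: [-0.4, -0.2, -0.7]
grip_width: -0.0002
gripper_force: 0.0
```

```bash
python3 -c "
from h import *
go(rack(.03,.0255,.045),YAW)"
```

```text
pos [ 0.6135 -0.1041  0.1101] yaw 0.112 t 30.4 -> shift [-1.7  1.2 65.1] turn 0.002 tilt -1.0 F [-0.4 -0.2 -0.7] w -0.0002
```

Request:
drive_tool(steps="-1 1 20 0 255;0 0 20 0 255;0 0 15 0 255;0 0 10 0 255;0 0 0 0 255;0 0 -40 0 255;0 0 -40 0 100;0 0 0 0 100")

```text
time_s: 31.25
position: [0.6149, -0.1082, 0.1303]
eef_rot: [3.135, 0.173, 0.014]
force: [1.3, -0.9, 0.2]
grip_width: 0.028
gripper_force: 0.0
```

Request:
drive_tool(steps="-28 0 0 0 100;-28 0 0 0 100;0 0 0 0 100;0 0 0 0 100")

```text
time_s: 31.65
position: [0.5561, -0.1126, 0.1244]
eef_rot: [-3.136, -0.173, -0.002]
force: [-0.2, 0.5, 0.2]
grip_width: 0.0521
gripper_force: 0.0
```

```bash
python3 -c "
from h import *
s=bot.sense(); go(rack(-.026,.0255,.058),YAW,s)
dark('wrist',s,[rack(-.0273+.766*t,.0255,.087-.643*t) for t in (-.004,.004,.01,.02)])
print([(np.round(d['centre'],3).tolist(),round(d['conf'],2)) for d in spot_in('brick1','wrist')])
"
```

```text
pos [ 0.5561 -0.1126  0.1244] yaw 0.11 t 31.6 -> shift [ 0.3 -1.  66.4] turn 0.0 tilt -1.0 F [-0.2  0.5  0.2] w 0.0521
expect (np.int64(276), np.int64(254)) run (np.int64(245), np.int64(257), np.float64(251.0))
expect (np.int64(276), np.int64(241)) run (np.int64(244), np.int64(305), np.float64(274.5))
expect (np.int64(276), np.int64(232)) run (np.int64(243), np.int64(304), np.float64(273.5))
expect (np.int64(276), np.int64(216)) run (np.int64(243), np.int64(305), np.float64(274.0))
[([0.616, 0.066, 0.021], 0.93), ([0.588, -0.107, 0.057], 0.6), ([0.364, -0.26, 0.019], 0.47)]
```

The brick is tipped (brown ends at the raised edge, v≈250). Grip, tilt in the well, lift.

Request:
drive_tool(steps="0 -2 20 0 105;0 0 20 0 105;0 0 16 0 105;0 0 8 0 105;0 0 0 0 105;0 0 0 0 200;0 0 0 0 255;0 0 0 0 255")

```text
time_s: 32.55
position: [0.5562, -0.1112, 0.0606]
eef_rot: [3.137, 0.172, 0.001]
force: [-0.4, 0.2, -1.1]
grip_width: 0.0368
gripper_force: 29.8
```

Request:
drive_tool(steps="7 0 -4 0 255;7 0 -4 0 255;7 0 -4 0 255;8 0 -4 0 255;9 0 -3 0 255;9 0 -2 0 255;0 0 0 0 255")

```text
time_s: 33.25
position: [0.603, -0.1064, 0.0822]
eef_rot: [3.136, 0.173, -0.0]
force: [-5.5, 0.1, 7.2]
grip_width: 0.0373
gripper_force: 31.7
```

Request:
drive_tool(steps="0 0 -20 0 255;0 0 -30 0 255;0 0 -30 0 255;0 0 -40 0 255;0 0 -40 0 255;0 0 -40 0 255;0 0 0 0 255")

```text
time_s: 33.95
position: [0.6046, -0.1073, 0.2875]
eef_rot: [3.135, 0.172, 0.014]
force: [0.7, -1.4, -1.8]
grip_width: 0.0373
gripper_force: 30.9
```

```bash
python3 -c "
from h import *
go(cad(-.04,0,.287,NY,N),NY); held(); caddy_pose(); shift('scene',box=(360,235,460,355))"
```

```text
pos [ 0.6046 -0.1073  0.2875] yaw 0.1096 t 34.0 -> shift [ -75.3 -423.    -1.2] turn -0.4184 tilt -1.0 F [ 0.7 -1.4 -1.8] w 0.0373
rows 180 340
178 None [118, 95, 67]
186 (np.int64(246), np.int64(307)) [58, 36, 27]
194 (np.int64(247), np.int64(308)) [58, 41, 25]
202 (np.int64(247), np.int64(309)) [60, 42, 32]
210 (np.int64(246), np.int64(310)) [56, 35, 21]
218 (np.int64(245), np.int64(310)) [40, 18, 4]
226 (np.int64(244), np.int64(311)) [49, 33, 27]
234 (np.int64(243), np.int64(312)) [43, 31, 18]
242 (np.int64(242), np.int64(313)) [48, 31, 25]
250 (np.int64(242), np.int64(314)) [40, 24, 18]
258 (np.int64(241), np.int64(315)) [42, 25, 15]
266 (np.int64(241), np.int64(315)) [42, 34, 22]
274 (np.int64(239), np.int64(316)) [41, 24, 13]
282 (np.int64(239), np.int64(317)) [41, 27, 17]
290 (np.int64(238), np.int64(318)) [46, 30, 21]
298 (np.int64(238), np.int64(318)) [49, 30, 20]
306 (np.int64(236), np.int64(310)) [42, 23, 19]
314 (np.int64(235), np.int64(320)) [42, 20, 12]
322 (np.int64(235), np.int64(320)) [66, 42, 30]
330 (np.int64(235), np.int64(321)) [52, 34, 26]
338 (np.int64(238), np.int64(318)) [84, 51, 36]
caddy [0.52   0.3212 0.    ] rot deg 0.37 cc 0.969
scene caddy match 0.846 px -3 15 shift mm [34.5 19.5  0. ]
```

Caddy unchanged. Travel with the last brick.

Request:
drive_tool(steps="0 0 -3 -0.14 255;0 -10 0 -0.14 255;0 -15 0 -0.138 255;9 -40 0 0 255;11 -44 0 0 255;11 -44 0 0 255;11 -44 0 0 255;11 -44 0 0 255")

```text
time_s: 34.9
position: [0.5297, 0.1328, 0.2825]
eef_rot: [3.033, 0.82, -0.004]
force: [0.6, 0.5, -1.8]
grip_width: 0.0372
gripper_force: 30.8
```

Request:
drive_tool(steps="11 -44 0 0 255;11 -44 0 0 255;11 -44 0 0 255;6 -30 0 0 255;0 -10 0 0 255;0 0 0 0 255;0 0 0 0 255")

```text
time_s: 35.6
position: [0.4787, 0.2975, 0.2833]
eef_rot: [3.032, 0.817, -0.002]
force: [0.5, -0.7, -1.4]
grip_width: 0.0373
gripper_force: 30.8
```

```bash
python3 -c "
from h import *
s=bot.sense(); go(cad(-.044,0,.287,NY,N),NY,s); neck(s)"
```

```text
pos [0.4787 0.2975 0.2833] yaw 0.5263 t 35.6 -> shift [ 3.8 -3.9 -3.7] turn -0.0017 tilt -1.0 F [ 0.5 -0.7 -1.4] w 0.0373
{'fl': [223.0, 102.0], 'fr': [323.0, 102.0], 'nl': [228.0, 198.0], 'nr': [319.0, 198.0]}
far [162, 163, 160, 162, 160, 162, 160, 136, 78, 73, 78, 79, 72, 74]
far [163, 160, 156, 156, 158, 157, 157, 123, 70, 76, 76, 77, 144, 162]
left [180, 177, 176, 174, 177, 163, 160, 162, 64, 52, 49, 88, 96, 94]
left [176, 174, 174, 170, 184, 190, 191, 193, 48, 51, 49, 93, 91, 96]
right [164, 164, 164, 162, 163, 150, 88, 82, 132, 152, 155, 152, 94, 80]
right [162, 162, 162, 162, 160, 161, 85, 82, 133, 153, 154, 152, 85, 80]
```

Request:
drive_tool(steps="4 -4 -3 0 255;0 0 0 0 255;5 0 10 0 255;5 0 10 0 255;6 0 10 0 255;5 0 10 0 255;6 0 10 0 255;0 0 0 0 255")

```text
time_s: 36.45
position: [0.5029, 0.3182, 0.2348]
eef_rot: [3.031, 0.819, -0.004]
force: [-0.5, -0.1, -0.8]
grip_width: 0.0373
gripper_force: 30.8
```

```bash
python3 -c "
from h import *
s=bot.sense(); go(cad(.001,0,.204,NY,N),NY,s)"
```

```text
pos [0.5029 0.3182 0.2348] yaw 0.5279 t 36.5 -> shift [17.6  1.7 30.7] turn -0.0001 tilt -1.0 F [-0.5 -0.1 -0.8] w 0.0373
```

Request:
drive_tool(steps="6 2 10 0 255;6 0 10 0 255;5 0 10 0 255;0 0 1 0 255;0 0 0 0 255;0 0 0 0 100;0 0 0 0 75;0 0 0 0 75")

```text
time_s: 37.25
position: [0.519, 0.3251, 0.2066]
eef_rot: [-3.032, -0.819, -0.001]
force: [-0.8, 0.3, 0.7]
grip_width: 0.0599
gripper_force: 0.0
```

Request:
drive_tool(steps="0 0 0 0 75;0 0 0 0 75;0 0 -20 0 75;0 0 -40 0 75;0 0 -30 0 75;0 0 0 0 75")

```text
time_s: 37.85
position: [0.5207, 0.3253, 0.3009]
eef_rot: [-3.031, -0.819, -0.011]
force: [0.1, -0.3, -0.5]
grip_width: 0.0601
gripper_force: 0.0
```

```bash
python3 -c "
from h import *
s=bot.sense(); inside(s); bricks('scene'); bricks('top'); caddy_pose(); go(rack(-.150,.127,.13),YAW)"
```

```text
brown in hole 0.0
scene [([0.327, -0.22, 0.021], 0.87), ([0.631, 0.09, 0.019], 0.61)]
top [([0.318, -0.227, 0.021], 0.97), ([0.626, 0.082, 0.018], 0.87), ([0.504, 0.3, 0.168], 0.69)]
caddy [0.4571 0.3326 0.    ] rot deg -52.48 cc 0.313
pos [0.5182 0.3249 0.2947] yaw 0.5279 t 38.1 -> shift [-258.7  253.1  165.3] turn 0.4179 tilt -1.0 F [ 1.  -0.2  0.1] w 0.0604
```

All three are inside; only the blue and green look-alikes are detected outside. Now turn the tool to grip the strap tab along rack x.

Request:
drive_tool(steps="-10 5 0 -0.144 105;-15 8 0 -0.144 105;-15 10 0 -0.144 105;-15 10 0 -0.144 105;-15 10 0 -0.144 105;-15 10 0 -0.144 105;-15 5 0 -0.144 105;-15 0 0 -0.146 105")

```text
time_s: 38.95
position: [0.511, 0.1973, 0.2951]
eef_rot: [-2.088, -2.347, 0.003]
force: [-0.2, -0.3, 0.9]
grip_width: 0.0502
gripper_force: 0.0
```

```bash
python3 -c "
from h import *
go(rack(-.121,.127,.13),YAW+np.pi/2)"
```

```text
pos [0.511  0.1973 0.2951] yaw 1.6873 t 39.0 -> shift [-209.7  -84.9  165.4] turn 0.0065 tilt -1.0 F [-0.2 -0.3  0.9] w 0.0502
```

Request:
drive_tool(steps="-35 -15 0 0.006 105;-40 -15 20 0 105;-40 -15 30 0 105;-40 -15 40 0 105;-35 -15 40 0 105;-20 -10 35 0 105;0 0 0 0 105;0 0 0 0 105")

```text
time_s: 39.75
position: [0.4511, -0.0084, 0.1413]
eef_rot: [-2.102, -2.333, 0.003]
force: [0.4, 0.5, 0.3]
grip_width: 0.05
gripper_force: 0.0
```

```bash
python3 -c "
from h import *
s=bot.sense(); go(rack(-.121,.127,.078),YAW+np.pi/2,s)
im=imaging.snapshot('wrist')
print([(np.round(d['centre'],3).tolist(),round(d['conf'],2)) for d in spot_in('strap_handle','wrist')])
g=cv2.cvtColor(im,7).astype(int)
for y in (.12,.135):
    u,v=pix('wrist',rack(-.121,y,.096),s).round().astype(int); print(u,v,g[v-1:v+2,u-30:u+30:2].mean(0).round().astype(int).tolist(), 'tab u', pix('wrist',rack(-.127,y,.096),s)[0].round(), pix('wrist',rack(-.115,y,.096),s)[0].round())
"
```

```text
pos [ 0.4511 -0.0084  0.1413] yaw 1.6747 t 39.8 -> shift [-12.5  -1.5  63.3] turn -0.0061 tilt -1.0 F [0.4 0.5 0.3] w 0.05
[([0.457, -0.067, 0.061], 0.92)]
278 272 [84, 88, 96, 93, 84, 126, 152, 155, 155, 153, 129, 133, 153, 157, 156, 158, 157, 155, 153, 119, 85, 94, 155, 153, 157, 139, 136, 151, 154, 154] tab u 269.0 288.0
278 250 [130, 142, 144, 143, 136, 133, 141, 143, 140, 139, 107, 117, 134, 133, 134, 136, 135, 132, 131, 106, 66, 133, 131, 131, 136, 128, 133, 133, 130, 136] tab u 269.0 288.0
```

Tab edges at u 269–287 against 269–288 predicted. Descend, grip, then slide home.

Request:
drive_tool(steps="-12 -1 15 -0.006 105;0 0 20 0 105;0 0 20 0 105;0 0 7 0 105;0 0 0 0 105;0 0 0 0 200;0 0 0 0 255;0 0 0 0 255", newtons=30)

```text
time_s: 40.65
position: [0.4529, -0.0201, 0.0808]
eef_rot: [2.094, 2.341, 0.002]
force: [-2.2, 0.6, 5.4]
grip_width: 0.0112
gripper_force: 33.8
```

```bash
python3 -c "
from h import *
s=bot.sense(); go(rack(-.036,.127,.08),YAW+np.pi/2,s)"
```

```text
pos [ 0.4529 -0.0201  0.0808] yaw 1.6822 t 40.6 -> shift [-0.8 82.8  0.9] turn 0.0014 tilt -1.0 F [-2.2  0.6  5.4] w 0.0112
```

Request:
drive_tool(steps="0 8 0 0 255;0 13 0 0 255;0 13 0 0 255;0 13 0 0 255;0 13 0 0 255;0 12 0 0 255;0 8 0 0 255;0 0 0 0 255")

```text
time_s: 41.45
position: [0.5336, -0.0109, 0.0809]
eef_rot: [2.093, 2.341, 0.003]
force: [1.8, 1.7, 4.7]
grip_width: 0.0107
gripper_force: 33.7
```

Request:
drive_tool(steps="0 3 0 0 255;0 2 0 0 255;0 2 0 0 255;0 0 0 0 255;0 0 0 0 255")

```text
time_s: 41.95
position: [0.5368, -0.0105, 0.0807]
eef_rot: [-2.093, -2.338, 0.002]
force: [-12.5, 2.1, 17.6]
grip_width: 0.0113
gripper_force: 35.3
```

```bash
python3 -c "
from h import *
s=bot.sense(); go(rack(-.036,.127,.08),YAW+np.pi/2,s)"
```

```text
pos [ 0.5368 -0.0105  0.0807] yaw 1.6816 t 42.0 -> shift [-1.  -1.7  0.7] turn 0.0008 tilt -1.0 F [-12.5   2.1  17.6] w 0.0113
```

Strap is home against its stop (-12.5 N). Release, rise, turn back and go to the knob.

Request:
drive_tool(steps="0 -4 0 0 200;0 0 0 0 105;0 0 0 0 105;0 0 -20 0 105;0 0 -40 0 105;0 0 -40 0.14 105;0 0 0 0.144 105;0 0 0 0.144 105")

```text
time_s: 42.75
position: [0.5357, -0.0111, 0.1813]
eef_rot: [2.549, 1.835, 0.004]
force: [-0.1, 0.2, -1.1]
grip_width: 0.0501
gripper_force: 0.0
```

Request:
drive_tool(steps="0 0 0 0.144 105;0 0 0 0.144 105;0 0 0 0.144 105;0 0 0 0.144 105;0 0 0 0.144 105;0 0 0 0.144 105;0 0 0 0.144 105;0 0 0 0.135 105")

```text
time_s: 43.55
position: [0.5347, -0.011, 0.1798]
eef_rot: [3.137, 0.165, -0.0]
force: [-0.0, 0.3, 0.1]
grip_width: 0.0505
gripper_force: 0.0
```

```bash
python3 -c "
from h import *
s=bot.sense(); go([.536,-.2665,.13],YAW,s)
imaging.snapshot('top'); print([(np.round(d['centre'],3).tolist(),round(d['conf'],2)) for d in spot_in('strap_handle','top')])"
```

```text
pos [ 0.5347 -0.011   0.1798] yaw 0.1051 t 43.5 -> shift [-25.6 254.2  49.9] turn -0.0049 tilt -1.0 F [-0.   0.3  0.1] w 0.0505
[([0.55, -0.142, 0.069], 0.75)]
```

Request:
drive_tool(steps="-4 40 0 0 105;-5 44 0 0 105;-5 44 0 0 105;-5 44 0 0 105;-4 44 10 0 105;-3 30 20 0 105;0 8 10 0 105;0 0 0 0 105")

```text
time_s: 44.45
position: [0.5356, -0.2674, 0.1383]
eef_rot: [-3.136, -0.174, 0.005]
force: [0.5, 0.6, -0.2]
grip_width: 0.05
gripper_force: 0.0
```

```bash
python3 -c "
from h import *
s=bot.sense(); go([.536,-.2665,.072],YAW,s)
im=imaging.snapshot('wrist'); g=cv2.cvtColor(im,7).astype(int)
for x in (-.01,.015,.023):
    p=np.array([.536,-.2665,.094])+x*np.array([np.cos(YAW),np.sin(YAW),0]); u,v=pix('wrist',p,s).round().astype(int); print(u,v,g[v-1:v+2,u-40:u+40:2].mean(0).round().astype(int).tolist())
p=np.array([.536,-.2665,.094])+.027*np.array([np.cos(YAW),np.sin(YAW),0]); u,v=pix('wrist',p,s).round().astype(int); print('end',u,v,g[v-20:v+20:2,u].tolist())
"
```

```text
pos [ 0.5356 -0.2674  0.1383] yaw 0.1108 t 44.5 -> shift [ 0.7 -0.8 66.3] turn 0.0008 tilt -1.0 F [ 0.5  0.6 -0.2] w 0.05
276 255 [167, 166, 167, 168, 167, 166, 169, 168, 168, 167, 161, 154, 155, 155, 153, 92, 23, 32, 30, 29, 32, 30, 28, 27, 22, 12, 62, 96, 97, 95, 98, 96, 96, 96, 96, 94, 88, 182, 186, 183]
276 218 [162, 161, 162, 161, 161, 159, 162, 162, 161, 160, 137, 71, 59, 75, 76, 23, 26, 39, 24, 17, 15, 16, 16, 16, 15, 9, 19, 49, 50, 46, 48, 59, 58, 56, 47, 49, 48, 48, 47, 104]
276 205 [187, 186, 184, 184, 186, 151, 174, 180, 179, 180, 178, 179, 178, 153, 142, 48, 14, 16, 17, 18, 15, 15, 17, 16, 15, 9, 26, 56, 57, 58, 54, 50, 48, 42, 39, 70, 108, 82, 111, 112]
end 276 198 [157, 157, 157, 158, 156, 158, 116, 80, 31, 6, 0, 2, 2, 16, 18, 23, 34, 14, 16, 14]
```

The bar is centred (u 267–288) and lies along rack x. Descend, grip, turn counter-clockwise.

Request:
drive_tool(steps="0 -1 20 0 105;0 0 20 0 105;0 0 15 0 105;0 0 10 0 105;0 0 0 0 105;0 0 0 0 220;0 0 0 0 255;0 0 0 0 255", newtons=40)

```text
time_s: 45.3
position: [0.5374, -0.2666, 0.0761]
eef_rot: [3.135, 0.173, 0.003]
force: [0.8, -2.2, 1.7]
grip_width: 0.0129
gripper_force: 44.4
```

Request:
drive_tool(steps="0 0 0 0 255;0 0 0 -0.14 255;0 0 0 -0.14 255;0 0 0 -0.14 255;0 0 0 -0.14 255;0 0 0 -0.14 255;0 0 0 -0.14 255;0 0 0 -0.14 255")

```text
time_s: 46.1
position: [0.5359, -0.2646, 0.076]
eef_rot: [-2.679, -1.636, -0.0]
force: [-8.7, 5.7, 15.2]
grip_width: 0.0132
gripper_force: 46.1
```

Request:
drive_tool(steps="0 0 0 -0.14 255;0 0 0 -0.14 255;0 0 0 -0.14 255;0 0 0 -0.14 255;0 0 0 -0.1 255;0 0 0 0 255;0 0 0 0 255")

```text
time_s: 46.8
position: [0.5344, -0.2647, 0.0759]
eef_rot: [-2.012, -2.406, -0.001]
force: [-12.7, 7.3, 18.5]
grip_width: 0.0131
gripper_force: 56.6
```

```bash
python3 -c "
from h import *
s=bot.sense(); go([.536,-.2665,.072],YAW+np.pi/2,s); print(s['torque'])"
```

```text
pos [ 0.5344 -0.2647  0.0759] yaw 1.7486 t 46.8 -> shift [-2.   1.2  3.9] turn 0.0678 tilt -1.0 F [-12.7   7.3  18.5] w 0.0131
[ 1.50407872  2.93168693 -0.81311199]
```

Locked against the stop. Release, retreat, verify.

Request:
drive_tool(steps="0 0 0 0 200;0 0 0 0 105;0 0 0 0 105;0 0 -20 0 105;0 0 -40 0 105;0 0 -40 0 105;0 0 -20 0 105;0 0 0 0 105")

```text
time_s: 47.6
position: [0.5386, -0.2665, 0.1987]
eef_rot: [2.009, 2.408, 0.003]
force: [-0.2, -0.4, -1.0]
grip_width: 0.0503
gripper_force: 0.0
```

Request:
drive_tool(steps="40 0 0 0 105;44 -15 0 0 105;44 -15 0 0 105;44 -10 0 0 105;40 0 -10 0 105;20 0 0 0 105;0 0 0 0 105;0 0 0 0 105")

```text
time_s: 48.4
position: [0.4557, -0.0444, 0.2043]
eef_rot: [-2.011, -2.413, 0.001]
force: [-0.1, -1.3, -0.4]
grip_width: 0.0508
gripper_force: 0.0
```

```bash
python3 -c "
from h import *
s=bot.sense(); go(s['position'],YAW+np.pi/2,s)
im=imaging.snapshot('wrist'); g=cv2.cvtColor(im,7).astype(int)
K=rack(-.0645,-.126,.094)
for y in (-.02,0,.02):
    p=K+y*np.array([-np.sin(YAW),np.cos(YAW),0]); u,v=pix('wrist',p,s).round().astype(int); print('bar',u,v,g[min(v,419),u-24:u+24:2].tolist())
for y in (-.05,.05):
  for x in (-.022,-.050):
    u,v=pix('wrist',rack(x,y,.066),s).round().astype(int); print('strap edge',x,u,v,g[v,u-14:u+14:2].tolist())
shift('top'); shift('scene',box=(360,235,460,355)); bricks('scene')
for t in ['teapot','glass1','sugar_tin','spoon_cup']: print(t,[(np.round(d['centre'],3).tolist(),round(d['conf'],2)) for d in spot_in(t,'scene')][:3])
"
```

```text
pos [ 0.4557 -0.0444  0.2043] yaw 1.752 t 48.4 -> shift [0. 0. 0.] turn 0.0712 tilt -1.0 F [-0.1 -1.3 -0.4] w 0.0508
bar 315 440 [18, 20, 11, 11, 14, 21, 7, 12, 15, 18, 20, 6, 0, 8, 11, 1, 11, 7, 1, 4, 11, 13, 19, 17]
bar 317 426 [20, 11, 11, 14, 21, 7, 12, 15, 18, 20, 6, 0, 8, 11, 1, 11, 7, 1, 4, 11, 13, 19, 17, 14]
bar 319 411 [20, 14, 18, 19, 19, 7, 22, 8, 19, 17, 8, 4, 11, 11, 13, 9, 10, 2, 4, 6, 8, 14, 11, 13]
strap edge -0.022 362 349 [14, 14, 7, 4, 1, 3, 4, 7, 7, 4, 13, 18, 12, 21]
strap edge -0.05 336 347 [81, 84, 87, 87, 55, 60, 73, 135, 156, 87, 13, 1, 3, 15]
strap edge -0.022 379 262 [155, 152, 152, 153, 153, 151, 154, 131, 122, 123, 124, 87, 93, 105]
strap edge -0.05 349 260 [147, 158, 153, 113, 87, 58, 79, 121, 156, 155, 151, 153, 151, 153]
top caddy match 0.893 px -8 -14 shift mm [33.2 20.6  0. ]
scene caddy match 0.843 px -3 15 shift mm [34.5 19.5  0. ]
scene [([0.633, 0.089, 0.018], 0.56), ([0.344, -0.224, 0.02], 0.52), ([0.766, 0.008, 0.056], 0.23)]
teapot [([0.497, -0.399, 0.076], 0.63)]
glass1 [([0.749, 0.112, 0.062], 0.91), ([0.771, 0.009, 0.054], 0.77), ([0.494, -0.4, 0.079], 0.66)]
sugar_tin [([0.662, -0.406, 0.089], 0.61), ([0.495, -0.402, 0.079], 0.42)]
spoon_cup [([0.738, 0.235, 0.074], 0.9), ([0.552, -0.119, 0.058], 0.7), ([0.556, 0.342, 0.167], 0.3)]
```

```bash
python3 -c "
from h import *
a=cv2.imread('pics/top0.png'); b=imaging.snapshot('top')[:,:,::-1].copy()
for n,(u,v,r) in dict(knob=(355,214,11),tab=(260,213,10),strapend=(335,209,10),glass3=(322,127,16),glass2=(251,128,16),glass1=(209,134,16),sugar=(417,173,28),teapot=(418,239,35),cup=(160,137,20),green=(222,184,20),blue=(338,299,20)).items():
    t=a[v-r:v+r,u-r:u+r]; q=b[v-r-6:v+r+6,u-r-6:u+r+6]; m=cv2.minMaxLoc(cv2.matchTemplate(q,t,5)); print(n,round(m[1],3),m[3][0]-6,m[3][1]-6)
"
```

```text
knob 0.945 0 0
tab 0.373 0 -6
strapend 0.619 0 -1
glass3 0.995 0 0
glass2 0.972 0 0
glass1 0.995 0 0
sugar 0.996 0 0
teapot 0.845 0 0
cup 0.995 0 0
green 0.962 0 0
blue 0.998 0 0
```

```bash
python3 -c "
from cell import bot
print(bot.hand_in())"
```

```text
the job is handed in; nothing more can be done
None
```

The job is done and handed in at about 48 s: all three bricks are in the caddy, the strap is fully home and the clamp is locked. The caddy was knocked about 4 cm aside mid-run but stayed upright, and the other things stayed where they stood.

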